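Pin-release and push out the extractor's filter slide

ROBOT

A 6-joint arm with a two-finger parallel gripper is mounted at the origin on the work surface. World frame = base frame: x ahead of the robot, y to its left, z up, the work surface at z = 0. Lengths are in m, angles in rad, forces in N, time in s.
With the tool pointing down it reaches from about 0.3 to 0.775 m from the base axis. Payload 14.6 kg.
Tool frame: the origin (TCP) lies at the very end of the fingers, on their centre line; the grasp point (between the pads) lies 19 mm behind it; z points along the fingers, y is the direction in which the jaws open and shut (so a half turn about z gives the same grasp; the last joint's range is limited). The gripper opens to 94 mm and grips with 3 to 60 N. Pads are 16 mm wide; open, the fingers measure 119 mm over their backs; the gripper's body (75 mm by 177 mm) begins 78 mm behind the grasp point.
Start: joints at [1.188, 0.3, 1.521, -0, 1.321, -0.067], TCP at [0.171, 0.523, 0.205] pointing down, gripper open.
Joint ranges: [-3.03, 3.03], [-0.79, 2.21], [0.23, 2.52], [-1.04, 4.18], [0, 3.07], [-2.55, 2.55]. Speed limits (rad/s): [2.22, 2.22, 2.57, 3.14, 3.14, 3.14].

INTERFACE

Orientations are given as [roll, pitch, yaw] about the fixed x, y, z axes, in that order (R = Rz(yaw) Ry(pitch) Rx(roll)).
In Python, from station import ctrl, vision, ticket gives the robot as it stands.
- The arm moves only by the tool step_arm, never from a script. Its argument "steps" is a list of rows, each an object of numbers: "x", "y", "z": the shift along the tool's x, y, z in m; "ax", "ay", "az": the turn, a rotation vector about the tool's x, y, z in degrees; "claw": the finger opening in m, from 0 to 0.094. A call has 1 to 5 rows; each row shifts and turns the pose as measured when the row begins, along the tool's axes as they then stand; what a row does not reach is not made up. A row lasts 1/12 s, in which the tool goes at most 41.7 mm and 7.16 degrees, less where a joint would pass 70% of its speed; a pose out of reach is approached as far as the arm can. A call with a gripper value outside its range is refused whole. The fingers move at their own pace and stop on an object; "grip_force" is the grip in N (left out, the last holds). Time passes only in rows, so rows that do not move let the fingers close. It gives the time, the measured TCP pose, the force and the opening at its end, in the units of the state.
- ctrl.get_obs(): the state, without advancing time (a new reading comes with each control period).
- vision.camera(name): name is "scene" or "top" or "wrist"; returns (picture, depth): 480x640x3 uint8, red, green, blue; 480x640 float32, m along the optical axis (not along the pixel's ray), 0 where there is no reading.
- vision.camera_params(name): a dict with "fov_y" (degrees; the focal length in pixels is half the picture's height over the tangent of half this angle, whatever the lens; pixels are square), "cx", "cy" (the principal point, pixels), "origin" and "attitude" of the camera in the world; the wrist camera has in their place "mount" (4x4, takes a point from camera to tool coordinates, whose origin is the TCP and whose axes are the flange's). Camera axes: x right, y up, looking along -z (the intrinsics and any distortion apply to the point x, -y, -z); pixel columns grow to the right and rows downward; lengths in m; the calibration is good to about 2 mm. A picture is of the moment at which its call begins: read the wrist's pose just before it. camera_params takes no time and is no camera call.
- ticket.hand_in(): hands the job in, once; it reports no verdict.
The state is a dict: "time_s": time; "qpos": joint angles; "joint_vel": joint speeds; "tau": joint torques, N m; "ee_pos": TCP position; "eef_rot": TCP orientation; "force": force on the tool from outside, world axes, zero at the start; "moment": the same for the moment, N m; "grip_width": finger opening in m.
Only numpy, scipy, OpenCV 4.12 (cv2) and the standard library are available. Lean on these libraries where they do the work, as an engineer would, in place of code of your own. Each camera call takes 0.05 s, during which the arm holds its last target.

TASK

Take the orange pin tool from its wooden stand, push its steel pin into the orange-framed well on top of the white dust extractor and, holding the hidden release button down with it, push the blue filter slide all the way out with the pin. Be gentle: the button cracks under a hard shove. Then put the pin tool back upright in its stand, fully down, and leave the other things on the bench alone.

Things in the scene. Friction and masses are not known exactly. Their poses are not given: they have to be found in the camera images.
- pin: Loose pin tool, 89 mm tall, 55 to 100 g: steel pin 8 mm in diameter below an orange handle 26 x 26 mm square. Origin at the pin's lower end (tip), +z up the tool; handle from z = 30 mm (flat underside, the shoulder) to 85 mm, its sides facing x and y. It starts upright in the stand's hole, shoulder resting on the stand's top, yaw as the stand's.
- pin_tip (a point): The lower end of the pin, on its axis (same point as the origin of pin).
- stand: Fixed wooden block 50 (x) x 70 (y) x 60 mm tall for the pin tool; origin at the centre of its underside, z up. In the middle of its top is a square hole 16 x 16 mm with a 2 mm chamfer, 40 mm deep.
- stand_hole (a point): Centre of the mouth of the stand's hole, on its top face.
- extractor: Fixed white bench dust extractor 200 (x) x 140 (y) mm; origin at the centre of its underside, z up, its front faces its own -x. Deck and blue slide are level at 80 mm height; a hood 115 mm high (a round outlet on it to 127 mm) covers its rear, x = 20 to 100 mm.
- slide: Blue filter slide, 122 mm wide, in the extractor's top; axes parallel to the extractor's. Origin on its top face at the centre of the well's mouth. Closed, that is x = -40, y = 0, z = 80 mm in the extractor's frame. Freed, it moves along the extractor's -x, 60 mm to a hard stop, needs about 2 to 3 N and stays where left. Locked, it gives only 1 to 2 mm.
- well (a point): Same point as the slide's origin: mouth of a square vertical well, 14 x 14 mm, about 25 mm deep, in an orange square frame. Inside is a red spring button, its top 4 to 16 mm down: this varies and is not measured. It yields at 3 N, is pressed 4 mm at 7 N and meets a hard stop at 7 mm and 10 N. More than 20 N in all from the pin on slide and button, in any direction, cracks it.
- fully_out (a point): Fixed point where the centre of the well's mouth comes to lie when the slide is at its outer stop, 60 mm from closed. The slide is free only while the button is held at least 4 mm down. Let up on the way, the button's catch locks the slide again at the next of its notches, about 14 mm apart; the last one holds it at 53 to 60 mm out.
- canister: White square glue canister, 75 x 75 x 112 mm, loose bystander; origin at the centre of its underside.
- glue: White bottle with a cone nozzle, 68 mm wide, 125 mm tall, loose bystander; origin at the centre of its underside.
- trainer: Grey and green sports shoe with a white sole, 210 x 80 x 86 mm, loose bystander; origin at the centre of its sole.
Mind the look-alikes: they are no part of the job. There is more than one size of the pin; the job needs the larger. Of the things shaped like the stand, the wooden one is meant.

How it is judged:
By the outcome, as a careful person would: the job done as asked, in the order asked, and still so for the second after the job is handed in, with the robot touching nothing.
It also fails if it takes over 70 s, if anything falls off the work surface, if the arm or the gripper's body presses on something with over 40 N, if the wrist force passes 120 N, or if a joint passes its speed limit or range.

## Working session

There is one attempt and no reset: what is moved stays moved. The work goes in short steps, Python scripts to look and compute and a tool call to move; the robot and the scene stay as the last step left them, time stands still between calls to the robot, and variables do not carry over. Pictures are saved under pics/ and viewed, and the job is handed in when it is done.

Besides the shell and the picture viewer there is one more tool, called after "Call:" by a JSON object that holds its "api" and its "payload". step_arm: Moves the arm, as the interface text tells. Its arguments: {"type":"object","properties":{"steps":{"type":"array"},"grip_force":{"type":"number"}},"required":["steps"]}

```bash
ls; mkdir -p pics; python3 - <<'E'
from station import ctrl, vision, ticket
import cv2,numpy as np
print(ctrl.get_obs())
for n in ["scene","top","wrist"]:
    p,d=vision.camera(n); cv2.imwrite(f"pics/{n}0.png",p[:,:,::-1]); np.save(f"pics/{n}0.npy",d); print(n,vision.camera_params(n))
E
```

```text
pics
{'time_s': 0.0, 'qpos': array([ 1.18840920e+00,  3.00512852e-01,  1.52160324e+00,  8.70410247e-06,
        1.32069185e+00, -6.66030259e-02]), 'joint_vel': array([-0.00030588, -0.00042494, -0.00085621,  0.0003669 ,  0.00020257,
       -0.00093937]), 'tau': array([ 9.66912557e-04, -5.31803298e+01, -3.52722323e+01,  7.08350586e-02,
        2.44040682e-02, -5.50211814e-05]), 'ee_pos': array([0.17070996, 0.5225517 , 0.20485406]), 'eef_rot': array([-3.14038062e+00, -8.92937357e-05,  2.82580634e+00]), 'force': array([ 0.23539233, -0.75903637, -0.40988743]), 'moment': array([-0.00629389,  0.01101646,  0.0031815 ]), 'grip_width': 0.09393803590471902}
scene {'fov_y': 49.63706528441148, 'cx': 315.26895278294904, 'cy': 241.189370391375, 'origin': array([0.92776866, 0.41608981, 0.99102008]), 'attitude': array([0.55359651, 0.0057935 , 2.46349901])}
top {'fov_y': 57.37091903207305, 'cx': 320.8321997741581, 'cy': 238.05775847353235, 'origin': array([ 0.51876953, -0.00326314,  0.83664368]), 'attitude': array([ 0.07035587, -0.02150946, -1.59900974])}
wrist {'fov_y': 63.50686638929551, 'cx': 320.3834287451291, 'cy': 236.37818108111324, 'mount': array([[ 4.13013220e-04,  9.67846095e-01,  2.51542771e-01,
         7.27969333e-02],
       [ 9.99998798e-01, -7.75571514e-04,  1.34220171e-03,
        -7.17260604e-04],
       [ 1.49413409e-03,  2.51541915e-01, -9.67845253e-01,
        -1.78708169e-01],
       [ 0.00000000e+00,  0.00000000e+00,  0.00000000e+00,
         1.00000000e+00]])}
```

View pics/scene0.png

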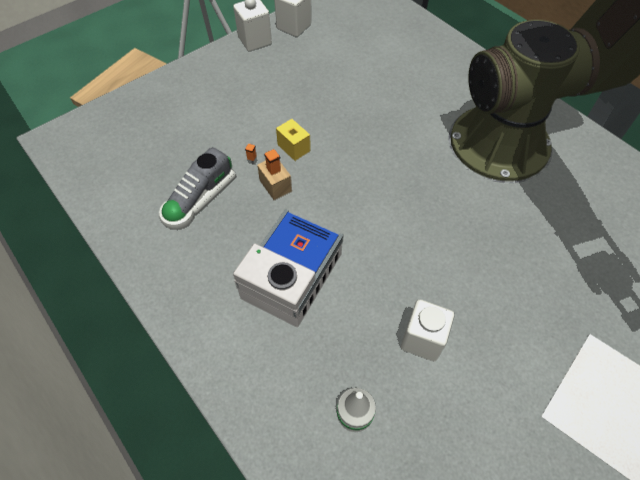

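View pics/top0.png

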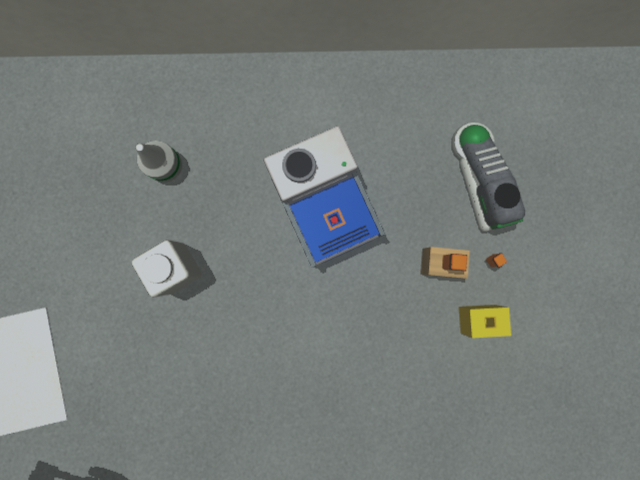

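View pics/wrist0.png

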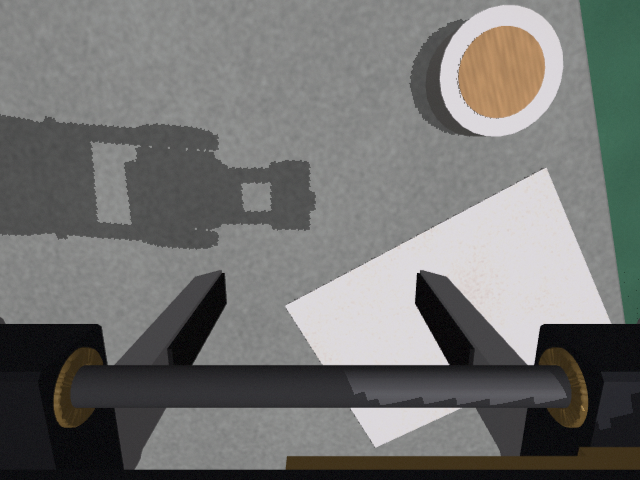

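Candidates for the pin: the larger orange handle in the wooden stand (scene 273,162 / top 459,262), and a small orange pin standing beside it (scene 251,152 / top 500,260), which is the decoy. For the stand: the wooden block (scene 275,182 / top 449,263), with the yellow one (scene 293,139 / top 490,322) as decoy. I choose the handle in the wooden block. Next I check it close up and measure.

```bash
cat > h.py <<'E'
import numpy as np,cv2
from scipy.spatial.transform import Rotation as R
from station import ctrl,vision
def cam(n,obs=None):
    p=vision.camera_params(n); f=240/np.tan(np.radians(p['fov_y'])/2)
    if 'mount' in p:
        o=obs or ctrl.get_obs(); M=np.array(p['mount']); Rt=R.from_euler('xyz',o['eef_rot']).as_matrix()
        return f,p['cx'],p['cy'],Rt@M[:3,:3],Rt@M[:3,3]+o['ee_pos']
    return f,p['cx'],p['cy'],R.from_euler('xyz',p['attitude']).as_matrix(),np.array(p['origin'])
def cloud(c,d):
    f,cx,cy,Rm,o=c; v,u=np.mgrid[0:480,0:640]
    P=np.stack([(u-cx)/f*d,-(v-cy)/f*d,-d],-1)
    return P@Rm.T+o
def atz(c,u,v,z):
    f,cx,cy,Rm,o=c; r=Rm@np.array([(u-cx)/f,-(v-cy)/f,-1]); return o+r*(z-o[2])/r[2]
def proj(c,P):
    f,cx,cy,Rm,o=c; q=Rm.T@(np.array(P)-o); return cx+f*q[0]/-q[2], cy-f*q[1]/-q[2]
E
python3 - <<'E'
from h import *
for n,(x0,y0,x1,y1) in {'top':(410,230,530,350),'scene':(230,110,330,210)}.items():
    im=cv2.imread(f'pics/{n}0.png'); cv2.imwrite(f'pics/{n}_crop.png',cv2.resize(im[y0:y1,x0:x1],None,fx=5,fy=5,interpolation=cv2.INTER_CUBIC))
im=cv2.imread('pics/top0.png'); cv2.imwrite('pics/top_ext.png',cv2.resize(im[120:280,250:400],None,fx=3.75,fy=3.75,interpolation=cv2.INTER_CUBIC))
c=cam('top'); d=np.load('pics/top0.npy'); P=cloud(c,d)
print('table z',np.median(P[350:400,200:400,2]))
img=im[:,:,::-1].astype(int); r,g,b=img[...,0],img[...,1],img[...,2]
def rect(mask,name):
    pts=P[mask][:,:2]; (cc,s,a)=cv2.minAreaRect((pts*1000).astype(np.float32)); print(name,mask.sum(),np.round(cc,1),np.round(s,1),round(a,1),'z',np.median(P[mask][:,2]),'mean',pts.mean(0))
box=lambda a,b_,c_,d_:np.pad(np.ones((d_-b_,c_-a),bool),((b_,480-d_),(a,640-c_)))
Z=P[...,2]
rect(box(420,235,480,290)&(abs(Z-.06)<.006),'stand top')
rect(box(420,235,480,290)&(Z>.105),'handle top')
rect(box(485,245,515,275)&(Z>.02),'small')
rect(box(250,120,400,280)&(abs(Z-.08)<.006),'deck')
rect(box(250,120,400,280)&(abs(Z-.08)<.006)&(b>120)&(r<80),'blue')
rect(box(250,120,400,280)&(abs(Z-.115)<.006),'hood')
E
```

```text
table z -0.0006820936869935124
stand top 742 [ 523.2 -247.5] [71.  50.1] 82.9 z 0.05927028824286773 mean [ 0.52264546 -0.2412496 ]
handle top 280 [ 527.5 -132.9] [258.3  28.2] 87.6 z 0.11368251852139499 mean [ 0.52318011 -0.2374017 ]
small 210 [ 516.3 -178.4] [ 24.6 349.5] 3.2 z 0.05785264634717119 mean [ 0.52504506 -0.33289211]
deck 5254 [605.  -44.1] [122.  140.2] 22.8 z 0.07916812713916854 mean [ 0.60621812 -0.04345167]
blue 3785 [604.4 -45.3] [109.6 122.7] 22.8 z 0.07912720544509044 mean [ 0.6063597  -0.04414025]
hood 3008 [695.9  -5.8] [ 80.5 140. ] 22.6 z 0.11394852153771234 mean [ 0.69555182 -0.01113223]
```

View pics/top_crop.png

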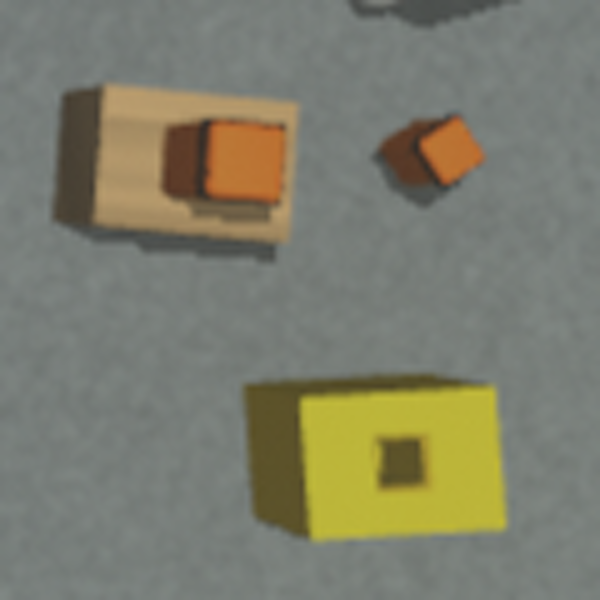

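View pics/top_ext.png

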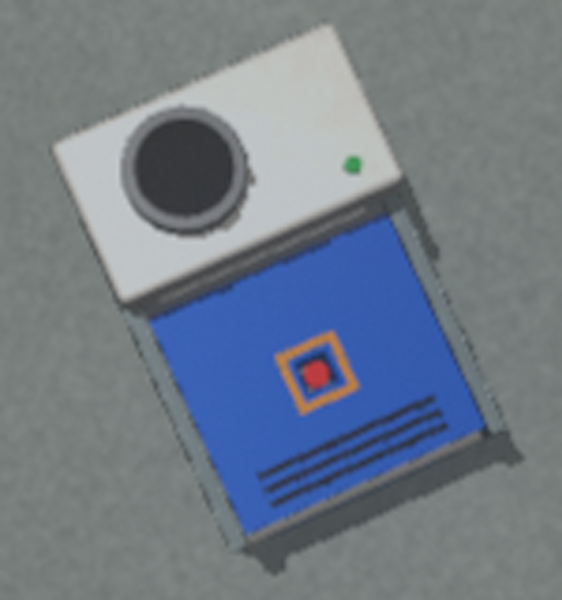

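View pics/scene_crop.png

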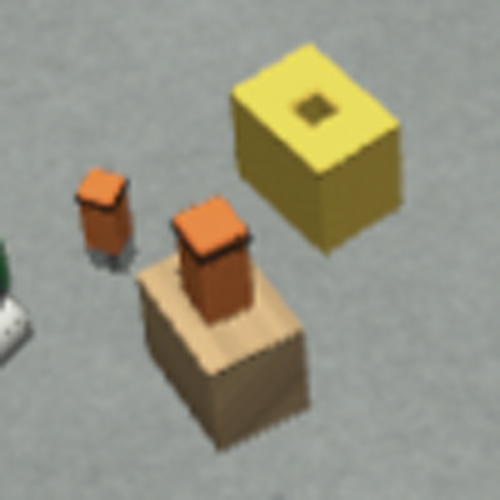

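```bash
python3 - <<'E'
from h import *
c=cam('top'); 
print('well',atz(c,334.3,219.5,.079))
for q in [(205,120),(287,122),(282,205),(204,200)]: print('handle top',atz(c,410+q[0]/5,230+q[1]/5,.114))
print('hc',atz(c,459.0,262.3,.114))
for q in [(105,85),(300,102),(290,243),(95,226)]: print('stand top',atz(c,410+q[0]/5,230+q[1]/5,.059))
s=cam('scene')
print('scene proj of guess well',proj(s,[.604,-.0445,.08]),'handle top',proj(s,[.5235,-.248,.115]))
im=cv2.imread('pics/scene0.png'); cv2.imwrite('pics/s_w.png',cv2.resize(im[215:275,260:340],None,fx=8,fy=8,interpolation=cv2.INTER_CUBIC))
E
```

```text
well [ 0.60339466 -0.04538269  0.079     ]
handle top [ 0.53699273 -0.23532589  0.114     ]
handle top [ 0.53557677 -0.26268087  0.114     ]
handle top [ 0.50818169 -0.25958934  0.114     ]
handle top [ 0.5105652 -0.233691   0.114    ]
hc [ 0.52288952 -0.24798665  0.114     ]
stand top [ 0.5518474  -0.21768282  0.059     ]
stand top [ 0.54386769 -0.28747555  0.059     ]
stand top [ 0.49382665 -0.28126739  0.059     ]
stand top [ 0.50183802 -0.21180603  0.059     ]
scene proj of guess well (np.float64(299.991794058694), np.float64(241.76458899851926)) handle top (np.float64(271.67349577284034), np.float64(153.3580694508455))
```

View pics/s_w.png

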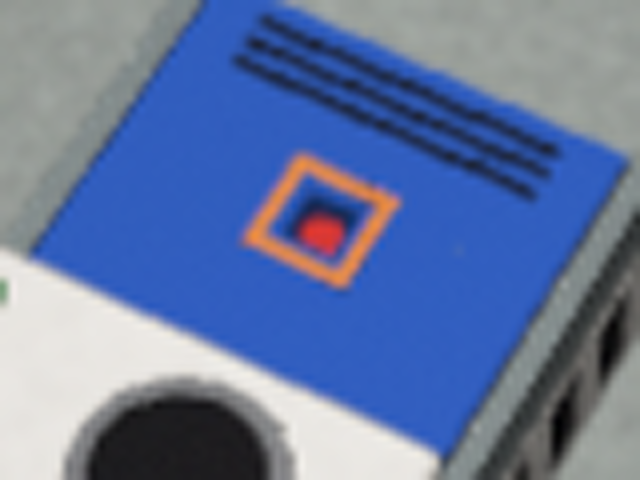

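```bash
cat >> h.py <<'E'
def plan(pos,yawy,n=None,step=.040):
    """rows to TCP pos, with tool y (jaw) at angle yawy deg, tool down"""
    o=ctrl.get_obs(); T=R.from_euler('xyz',o['eef_rot']); p=o['ee_pos'].copy(); print('t',o['time_s'],'p',np.round(p,4),'F',np.round(o['force'],2),'w',o['grip_width'],'jaw',np.degrees(np.arctan2(*T.as_matrix()[[1,0],1])))
    a=np.radians(yawy+90); G=R.from_matrix(np.array([[np.cos(a),np.cos(a-np.pi/2),0],[np.sin(a),np.sin(a-np.pi/2),0],[0,0,-1]]))
    pos=np.array(pos); rv=(T.inv()*G).as_rotvec(); 
    if n is None: n=int(max(1,np.ceil(np.linalg.norm(pos-p)/step),np.ceil(np.degrees(np.linalg.norm(rv))/6.8)))
    d=(pos-p)/n
    for i in range(n):
        s=T.inv().apply(d); r=np.degrees(rv/n)
        print(i,dict(x=round(s[0],4),y=round(s[1],4),z=round(s[2],4),ax=round(r[0],2),ay=round(r[1],2),az=round(r[2],2)))
        T=T*R.from_rotvec(rv/n)
E
python3 -c "
from h import *
plan([.523,-.2478,.19],-6.8)"
```

```text
t 0.15 p [0.1707 0.5226 0.205 ] F [ 0.12 -0.2  -0.11] w 0.09393976096174864 jaw 71.90837477135021
0 {'x': np.float64(-0.0261), 'y': np.float64(-0.0283), 'z': np.float64(0.0007), 'ax': np.float64(-0.0), 'ay': np.float64(0.0), 'az': np.float64(3.58)}
1 {'x': np.float64(-0.0278), 'y': np.float64(-0.0266), 'z': np.float64(0.0007), 'ax': np.float64(-0.0), 'ay': np.float64(0.0), 'az': np.float64(3.58)}
2 {'x': np.float64(-0.0294), 'y': np.float64(-0.0248), 'z': np.float64(0.0007), 'ax': np.float64(-0.0), 'ay': np.float64(0.0), 'az': np.float64(3.58)}
3 {'x': np.float64(-0.0309), 'y': np.float64(-0.023), 'z': np.float64(0.0007), 'ax': np.float64(-0.0), 'ay': np.float64(0.0), 'az': np.float64(3.58)}
4 {'x': np.float64(-0.0323), 'y': np.float64(-0.021), 'z': np.float64(0.0007), 'ax': np.float64(-0.0), 'ay': np.float64(0.0), 'az': np.float64(3.58)}
5 {'x': np.float64(-0.0335), 'y': np.float64(-0.0189), 'z': np.float64(0.0007), 'ax': np.float64(-0.0), 'ay': np.float64(0.0), 'az': np.float64(3.58)}
6 {'x': np.float64(-0.0346), 'y': np.float64(-0.0168), 'z': np.float64(0.0007), 'ax': np.float64(-
[... 1617 characters left out ...]
), 'z': np.float64(0.0007), 'ax': np.float64(-0.0), 'ay': np.float64(0.0), 'az': np.float64(3.58)}
18 {'x': np.float64(-0.0368), 'y': np.float64(0.0113), 'z': np.float64(0.0007), 'ax': np.float64(-0.0), 'ay': np.float64(0.0), 'az': np.float64(3.58)}
19 {'x': np.float64(-0.036), 'y': np.float64(0.0136), 'z': np.float64(0.0007), 'ax': np.float64(-0.0), 'ay': np.float64(0.0), 'az': np.float64(3.58)}
20 {'x': np.float64(-0.0351), 'y': np.float64(0.0158), 'z': np.float64(0.0007), 'ax': np.float64(-0.0), 'ay': np.float64(0.0), 'az': np.float64(3.58)}
21 {'x': np.float64(-0.0341), 'y': np.float64(0.018), 'z': np.float64(0.0007), 'ax': np.float64(-0.0), 'ay': np.float64(0.0), 'az': np.float64(3.58)}
```

Call:
{"api": "step_arm", "payload": {"steps": [{"x":-0.026,"y":-0.028,"az":3.6},{"x":-0.028,"y":-0.0265,"az":3.6},{"x":-0.0295,"y":-0.025,"az":3.6},{"x":-0.031,"y":-0.023,"az":3.6},{"x":-0.032,"y":-0.021,"az":3.6}]}}

```text
validation failed for argument at $.st...
```

Call:
{"api": "step_arm", "payload": {"steps": [{"x":-0.0335,"y":-0.019,"az":3.6,"claw":0.06},{"x":-0.0345,"y":-0.017,"az":3.6,"claw":0.06},{"x":-0.0355,"y":-0.0145,"az":3.6,"claw":0.06},{"x":-0.0365,"y":-0.0125,"az":3.6,"claw":0.06},{"x":-0.037,"y":-0.01,"az":3.6,"claw":0.06}]}}

```text
validation failed for argument at $.st...
```

```bash
python3 -c "
from h import *
plan([.523,-.2478,.19],-6.8)" | sed 's/np.float64//g'
```

```text
t 0.15 p [0.1707 0.5226 0.205 ] F [ 0.12 -0.2  -0.11] w 0.09393976096174864 jaw 71.90837477135021
0 {'x': (-0.0261), 'y': (-0.0283), 'z': (0.0007), 'ax': (-0.0), 'ay': (0.0), 'az': (3.58)}
1 {'x': (-0.0278), 'y': (-0.0266), 'z': (0.0007), 'ax': (-0.0), 'ay': (0.0), 'az': (3.58)}
2 {'x': (-0.0294), 'y': (-0.0248), 'z': (0.0007), 'ax': (-0.0), 'ay': (0.0), 'az': (3.58)}
3 {'x': (-0.0309), 'y': (-0.023), 'z': (0.0007), 'ax': (-0.0), 'ay': (0.0), 'az': (3.58)}
4 {'x': (-0.0323), 'y': (-0.021), 'z': (0.0007), 'ax': (-0.0), 'ay': (0.0), 'az': (3.58)}
5 {'x': (-0.0335), 'y': (-0.0189), 'z': (0.0007), 'ax': (-0.0), 'ay': (0.0), 'az': (3.58)}
6 {'x': (-0.0346), 'y': (-0.0168), 'z': (0.0007), 'ax': (-0.0), 'ay': (0.0), 'az': (3.58)}
7 {'x': (-0.0356), 'y': (-0.0146), 'z': (0.0007), 'ax': (-0.0), 'ay': (0.0), 'az': (3.58)}
8 {'x': (-0.0365), 'y': (-0.0124), 'z': (0.0007), 'ax': (-0.0), 'ay': (0.0), 'az': (3.58)}
9 {'x': (-0.0372), 'y': (-0.0101), 'z': (0.0007), 'ax': (-0.0), 'ay': (0.0), 'az': (3.58)}
10 {'x': (-0.0377), 'y': (-0.0077), 'z': (0.0007), 'ax': (-0.0), 'ay': (0.0), 'az': (3.58)}
11
[... 297 characters left out ...]
 (0.0018), 'z': (0.0007), 'ax': (-0.0), 'ay': (0.0), 'az': (3.58)}
15 {'x': (-0.0383), 'y': (0.0042), 'z': (0.0007), 'ax': (-0.0), 'ay': (0.0), 'az': (3.58)}
16 {'x': (-0.0379), 'y': (0.0066), 'z': (0.0007), 'ax': (-0.0), 'ay': (0.0), 'az': (3.58)}
17 {'x': (-0.0374), 'y': (0.009), 'z': (0.0007), 'ax': (-0.0), 'ay': (0.0), 'az': (3.58)}
18 {'x': (-0.0368), 'y': (0.0113), 'z': (0.0007), 'ax': (-0.0), 'ay': (0.0), 'az': (3.58)}
19 {'x': (-0.036), 'y': (0.0136), 'z': (0.0007), 'ax': (-0.0), 'ay': (0.0), 'az': (3.58)}
20 {'x': (-0.0351), 'y': (0.0158), 'z': (0.0007), 'ax': (-0.0), 'ay': (0.0), 'az': (3.58)}
21 {'x': (-0.0341), 'y': (0.018), 'z': (0.0007), 'ax': (-0.0), 'ay': (0.0), 'az': (3.58)}
```

The calls failed validation, so every row may need all of its keys. I'll try full rows.

Call:
{"api": "step_arm", "payload": {"steps": [{"x":-0.026,"y":-0.028,"z":0.0,"ax":0.0,"ay":0.0,"az":3.6,"claw":0.094},{"x":-0.028,"y":-0.0265,"z":0.0,"ax":0.0,"ay":0.0,"az":3.6,"claw":0.094},{"x":-0.0295,"y":-0.025,"z":0.0,"ax":0.0,"ay":0.0,"az":3.6,"claw":0.094},{"x":-0.031,"y":-0.023,"z":0.0,"ax":0.0,"ay":0.0,"az":3.6,"claw":0.094},{"x":-0.032,"y":-0.021,"z":0.0,"ax":0.0,"ay":0.0,"az":3.6,"claw":0.094}]}}

```text
time_s: 0.57
ee_pos: [0.2495, 0.3447, 0.2021]
eef_rot: [-3.137, 0.0, 2.508]
force: [1.4, 0.8, 1.0]
grip_width: 0.0939
```

Call:
{"api": "step_arm", "payload": {"steps": [{"x":-0.0335,"y":-0.019,"z":-0.001,"ax":0.0,"ay":0.0,"az":3.6,"claw":0.06},{"x":-0.0345,"y":-0.017,"z":-0.001,"ax":0.0,"ay":0.0,"az":3.6,"claw":0.06},{"x":-0.0355,"y":-0.0145,"z":-0.001,"ax":0.0,"ay":0.0,"az":3.6,"claw":0.06},{"x":-0.0365,"y":-0.0125,"z":-0.001,"ax":0.0,"ay":0.0,"az":3.6,"claw":0.06},{"x":-0.037,"y":-0.01,"z":-0.001,"ax":0.0,"ay":0.0,"az":3.6,"claw":0.06}]}}

```text
time_s: 0.98
ee_pos: [0.3274, 0.1598, 0.2073]
eef_rot: [-3.137, 0.002, 2.18]
force: [0.8, 1.3, 0.2]
grip_width: 0.0639
```

Call:
{"api": "step_arm", "payload": {"steps": [{"x":-0.0377,"y":-0.0077,"z":0,"ax":0.0,"ay":0.0,"az":3.6,"claw":0.06},{"x":-0.038,"y":-0.0053,"z":0,"ax":0.0,"ay":0.0,"az":3.6,"claw":0.06},{"x":-0.0384,"y":-0.003,"z":0,"ax":0.0,"ay":0.0,"az":3.6,"claw":0.06},{"x":-0.0385,"y":-0.0006,"z":0,"ax":0.0,"ay":0.0,"az":3.6,"claw":0.06},{"x":-0.0385,"y":0.0018,"z":0,"ax":0.0,"ay":0.0,"az":3.6,"claw":0.06}]}}

```text
time_s: 1.4
ee_pos: [0.4033, -0.0274, 0.2089]
eef_rot: [-3.141, 0.004, 1.85]
force: [0.9, 1.1, 0.1]
grip_width: 0.0602
```

```bash
python3 -c "
from h import *
plan([.523,-.2478,.19],-6.8)" | sed 's/np.float64//g'
```

```text
t 1.4 p [ 0.4033 -0.0274  0.2089] F [0.9  1.12 0.1 ] w 0.060157147872445006 jaw 15.994812106093402
0 {'x': (-0.035), 'y': (0.0078), 'z': (0.0028), 'ax': (0.0), 'ay': (0.03), 'az': (3.26)}
1 {'x': (-0.0345), 'y': (0.0097), 'z': (0.0028), 'ax': (0.0), 'ay': (0.03), 'az': (3.26)}
2 {'x': (-0.0339), 'y': (0.0117), 'z': (0.0028), 'ax': (0.0), 'ay': (0.03), 'az': (3.26)}
3 {'x': (-0.0331), 'y': (0.0136), 'z': (0.0028), 'ax': (0.0), 'ay': (0.03), 'az': (3.26)}
4 {'x': (-0.0323), 'y': (0.0154), 'z': (0.0028), 'ax': (0.0), 'ay': (0.03), 'az': (3.26)}
5 {'x': (-0.0314), 'y': (0.0173), 'z': (0.0027), 'ax': (0.0), 'ay': (0.03), 'az': (3.26)}
6 {'x': (-0.0304), 'y': (0.019), 'z': (0.0027), 'ax': (0.0), 'ay': (0.03), 'az': (3.26)}
```

Call:
{"api": "step_arm", "payload": {"steps": [{"x":-0.035,"y":0.0078,"z":0.003,"ax":0.0,"ay":0.0,"az":3.3,"claw":0.06},{"x":-0.0345,"y":0.0097,"z":0.003,"ax":0.0,"ay":0.0,"az":3.3,"claw":0.06},{"x":-0.034,"y":0.0117,"z":0.003,"ax":0.0,"ay":0.0,"az":3.3,"claw":0.06},{"x":-0.033,"y":0.0136,"z":0.003,"ax":0.0,"ay":0.0,"az":3.2,"claw":0.06},{"x":-0.0323,"y":0.0154,"z":0.003,"ax":0.0,"ay":0.0,"az":3.2,"claw":0.06}]}}

```text
time_s: 1.82
ee_pos: [0.4891, -0.1965, 0.1943]
eef_rot: [3.139, 0.004, 1.547]
force: [-0.2, 0.7, 0.1]
grip_width: 0.06
```

```bash
python3 -c "
from h import *
plan([.523,-.2478,.19],-6.8)" | sed 's/np.float64//g'
```

```text
t 1.8167 p [ 0.4891 -0.1965  0.1943] F [-0.2   0.74  0.05] w 0.06003691529675041 jaw -1.3602274054955437
0 {'x': (-0.0252), 'y': (0.0176), 'z': (0.0023), 'ax': (0.07), 'ay': (0.11), 'az': (2.72)}
1 {'x': (-0.0244), 'y': (0.0187), 'z': (0.0022), 'ax': (0.07), 'ay': (0.11), 'az': (2.72)}
```

Call:
{"api": "step_arm", "payload": {"steps": [{"x":-0.0252,"y":0.0176,"z":0.002,"ax":0.07,"ay":0.1,"az":2.7,"claw":0.06},{"x":-0.0244,"y":0.0187,"z":0.002,"ax":0.07,"ay":0.1,"az":2.7,"claw":0.06},{"x":0,"y":0,"z":0,"ax":0.0,"ay":0.0,"az":0,"claw":0.06}]}}

```text
time_s: 2.07
ee_pos: [0.5245, -0.2557, 0.1875]
eef_rot: [-3.139, -0.0, 1.44]
force: [-0.8, 0.2, 0.2]
grip_width: 0.0595
```

```bash
python3 - <<'E'
from h import *
plan([.523,-.2478,.12],-6.8)
p,d=vision.camera('wrist'); cv2.imwrite('pics/w1.png',p[:,:,::-1]); np.save('pics/w1.npy',d)
c=cam('wrist')
print(proj(c,[.523,-.2478,.119]))
E
```

```text
t 2.0667 p [ 0.5245 -0.2557  0.1875] F [-0.84  0.18  0.24] w 0.05952524156766928 jaw -7.5011439258516415
0 {'x': np.float64(0.0038), 'y': np.float64(-0.0012), 'z': np.float64(0.0337), 'ax': np.float64(-0.08), 'ay': np.float64(-0.01), 'az': np.float64(-0.35)}
1 {'x': np.float64(0.0038), 'y': np.float64(-0.0012), 'z': np.float64(0.0337), 'ax': np.float64(-0.08), 'ay': np.float64(-0.01), 'az': np.float64(-0.35)}
(np.float64(318.59394587273874), np.float64(238.64388296641334))
```

View pics/w1.png

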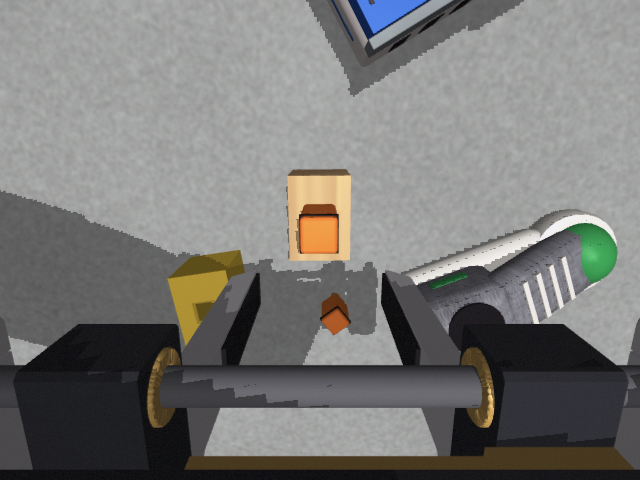

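```bash
python3 - <<'E'
from h import *
im=cv2.imread('pics/w1.png'); cv2.imwrite('pics/w1c.png',cv2.resize(im[160:270,270:370],None,fx=6,fy=5.45*1.0,interpolation=cv2.INTER_CUBIC))
c=cam('wrist')
for u,v in [(299.5,215),(338.5,215),(339,254),(300,254),(319.2,234.5)]: print(atz(c,u,v,.1185))
r,g,b=[im[...,i].astype(int) for i in (2,1,0)]
m=((r>200)&(g>90)&(b<80)); m[:160]=0;m[270:]=0
ys,xs=np.nonzero(m); print(len(xs),cv2.minAreaRect(np.stack([xs,ys],1).astype(np.float32)))
E
```

```text
[ 0.51269021 -0.23055181  0.1185    ]
[ 0.53788451 -0.23376704  0.1185    ]
[ 0.53514294 -0.26019086  0.1185    ]
[ 0.50927811 -0.25690153  0.1185    ]
[ 0.52373908 -0.24517606  0.1185    ]
1264 ((318.4876708984375, 235.1671142578125), (35.531192779541016, 36.19740295410156), 87.87889862060547)
```

View pics/w1c.png

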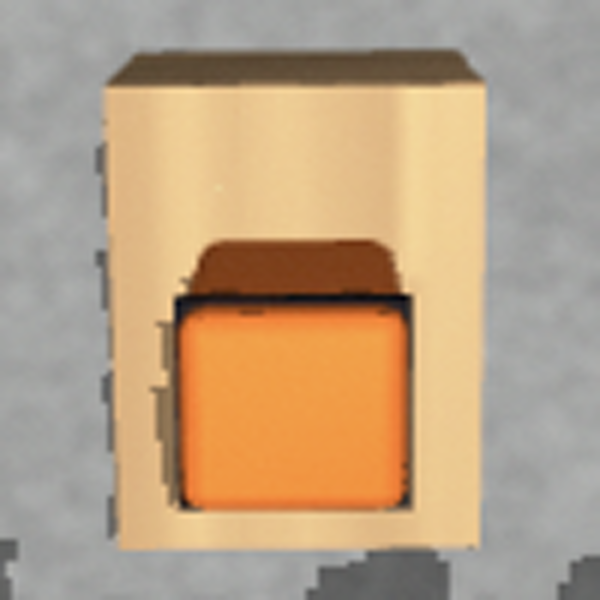

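```bash
python3 - <<'E' | sed 's/np.float64//g'
from h import *
plan([.5233,-.2465,.14],-7.1,n=2)
E
```

```text
t 2.1167 p [ 0.5237 -0.254   0.1876] F [-0.54  0.41 -0.02] w 0.05972675761669892 jaw -7.3433217959093335
0 {'x': (0.0037), 'y': (-0.0006), 'z': (0.0238), 'ax': (-0.1), 'ay': (-0.02), 'az': (-0.12)}
1 {'x': (0.0037), 'y': (-0.0006), 'z': (0.0238), 'ax': (-0.1), 'ay': (-0.02), 'az': (-0.12)}
```

Call:
{"api": "step_arm", "payload": {"steps": [{"x":0.004,"y":-0.0005,"z":0.024,"ax":-0.1,"ay":0,"az":-0.1,"claw":0.06},{"x":0.003,"y":-0.0005,"z":0.024,"ax":-0.1,"ay":0.0,"az":-0.1,"claw":0.06},{"x":0,"y":0,"z":0,"ax":0.0,"ay":0.0,"az":0,"claw":0.06}]}}

```text
time_s: 2.37
ee_pos: [0.5231, -0.2459, 0.1386]
eef_rot: [3.14, -0.001, 1.447]
force: [0.1, 0.3, -1.0]
grip_width: 0.0601
```

```bash
python3 - <<'E' | sed 's/np.float64//g'
from h import *
plan([.5235,-.247,.069],-7.1,n=4)
p,d=vision.camera('wrist'); cv2.imwrite('pics/w2.png',p[:,:,::-1])
E
```

```text
t 2.3667 p [ 0.5231 -0.2459  0.1386] F [ 0.11  0.3  -1.04] w 0.060092743979731585 jaw -7.066718333777967
0 {'x': (-0.0003), 'y': (0.0001), 'z': (0.0174), 'ax': (0.02), 'ay': (-0.01), 'az': (0.01)}
1 {'x': (-0.0003), 'y': (0.0001), 'z': (0.0174), 'ax': (0.02), 'ay': (-0.01), 'az': (0.01)}
2 {'x': (-0.0003), 'y': (0.0001), 'z': (0.0174), 'ax': (0.02), 'ay': (-0.01), 'az': (0.01)}
3 {'x': (-0.0003), 'y': (0.0001), 'z': (0.0174), 'ax': (0.02), 'ay': (-0.01), 'az': (0.01)}
```

View pics/w2.png

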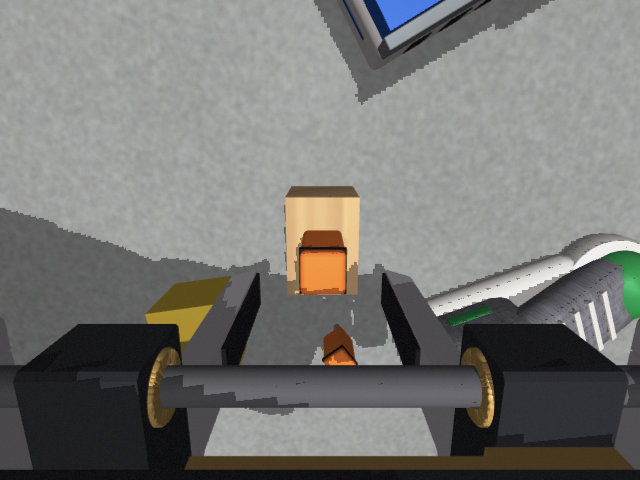

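The handle top (centre about 323,271) lies midway between the finger tips (260 and 383). The small pin and the shoe are clear, so I descend.

Call:
{"api": "step_arm", "payload": {"steps": [{"x":-0.0003,"y":0,"z":0.017,"ax":0,"ay":0,"az":0,"claw":0.06},{"x":-0.0003,"y":0,"z":0.017,"ax":0,"ay":0.0,"az":0,"claw":0.06},{"x":-0.0003,"y":0,"z":0.017,"ax":0.0,"ay":0.0,"az":0,"claw":0.06},{"x":0,"y":0,"z":0.017,"ax":0.0,"ay":0.0,"az":0,"claw":0.06},{"x":0,"y":0,"z":0,"ax":0.0,"ay":0.0,"az":0,"claw":0.06}]}}

```text
time_s: 2.83
ee_pos: [0.5265, -0.2466, 0.0804]
eef_rot: [3.129, 0.004, 1.452]
force: [-0.6, -0.3, 0.6]
grip_width: 0.0601
```

```bash
python3 - <<'E' | sed 's/np.float64//g'
from h import *
plan([.5235,-.247,.069],-7.1,n=1)
E
```

```text
t 2.8333 p [ 0.5265 -0.2466  0.0804] F [-0.62 -0.33  0.55] w 0.060136660211772906 jaw -6.791493139954011
0 {'x': (-0.0007), 'y': (-0.0031), 'z': (0.0113), 'ax': (0.72), 'ay': (0.23), 'az': (0.31)}
```

Call:
{"api": "step_arm", "payload": {"steps": [{"x":-0.0005,"y":-0.003,"z":0.01,"ax":0.7,"ay":0.2,"az":0.3,"claw":0.06},{"x":0,"y":0,"z":0,"ax":0,"ay":0.0,"az":0,"claw":0.06}]}}

```text
time_s: 3.0
ee_pos: [0.5243, -0.2467, 0.0729]
eef_rot: [3.14, 0.001, 1.448]
force: [-0.4, 0.0, -1.3]
grip_width: 0.0602
```

```bash
python3 - <<'E' | sed 's/np.float64//g'
from h import *
plan([.5235,-.247,.069],-7.1,n=1)
E
```

```text
t 3.0 p [ 0.5243 -0.2467  0.0729] F [-0.45  0.02 -1.29] w 0.06022398101833483 jaw -7.0563095278299075
0 {'x': (-0.0004), 'y': (-0.0007), 'z': (0.0039), 'ax': (0.11), 'ay': (0.07), 'az': (0.04)}
```

Call:
{"api": "step_arm", "payload": {"steps": [{"x":-0.0004,"y":-0.0007,"z":0.004,"ax":0.1,"ay":0.0,"az":0.0,"claw":0.06},{"x":0,"y":0,"z":0,"ax":0,"ay":0.0,"az":0,"claw":0.03},{"x":0,"y":0,"z":0,"ax":0,"ay":0.0,"az":0,"claw":0.0},{"x":0,"y":0,"z":0,"ax":0,"ay":0.0,"az":0,"claw":0.0},{"x":0,"y":0,"z":0,"ax":0,"ay":0.0,"az":0,"claw":0.0}], "grip_force": 40}}

```text
time_s: 3.42
ee_pos: [0.525, -0.2478, 0.0728]
eef_rot: [3.137, 0.003, 1.448]
force: [-0.0, 0.6, -0.1]
grip_width: 0.037
```

Call:
{"api": "step_arm", "payload": {"steps": [{"x":0,"y":0,"z":0,"ax":0,"ay":0.0,"az":0,"claw":0.0},{"x":0,"y":0,"z":0,"ax":0,"ay":0.0,"az":0,"claw":0.0}]}}

```text
time_s: 3.58
ee_pos: [0.5251, -0.2479, 0.0732]
eef_rot: [3.136, 0.003, 1.448]
force: [0.0, -0.1, -0.4]
grip_width: 0.0258
```

```bash
python3 - <<'E' | sed 's/np.float64//g'
from h import *
o=ctrl.get_obs(); print({k:o[k] for k in ('ee_pos','eef_rot','force','moment','grip_width')})
plan([.5235,-.247,.069],-7.1,n=1)
E
```

```text
{'ee_pos': array([ 0.52510627, -0.24786464,  0.07324985]), 'eef_rot': array([3.1363376 , 0.00340659, 1.44797654]), 'force': array([ 0.04323685, -0.09619965, -0.41282804]), 'moment': array([-0.03545654,  0.08440048,  0.01352053]), 'grip_width': 0.0257946162763442}
t 3.5833 p [ 0.5251 -0.2479  0.0732] F [ 0.04 -0.1  -0.41] w 0.0257946162763442 jaw -7.036029509845003
0 {'x': (0.0007), 'y': (-0.0017), 'z': (0.0042), 'ax': (0.3), 'ay': (0.2), 'az': (0.06)}
```

Call:
{"api": "step_arm", "payload": {"steps": [{"x":0,"y":0,"z":-0.015,"ax":0,"ay":0.0,"az":0.0,"claw":0.0},{"x":0,"y":0,"z":-0.025,"ax":0,"ay":0.0,"az":0,"claw":0.0},{"x":0,"y":0,"z":-0.025,"ax":0,"ay":0.0,"az":0,"claw":0.0},{"x":0,"y":0,"z":-0.025,"ax":0,"ay":0.0,"az":0,"claw":0.0},{"x":0,"y":0,"z":-0.01,"ax":0,"ay":0.0,"az":0,"claw":0.0}]}}

```text
time_s: 4.0
ee_pos: [0.5229, -0.2465, 0.1734]
eef_rot: [-3.139, 0.0, 1.448]
force: [-0.5, 0.5, 0.0]
grip_width: 0.0258
```

```bash
python3 - <<'E' | sed 's/np.float64//g'
from h import *
plan([.6037,-.0450,.165],22.8,n=8)
p,d=vision.camera('wrist'); cv2.imwrite('pics/w3.png',p[:,:,::-1])
E
```

```text
t 4.0 p [ 0.5229 -0.2465  0.1734] F [-0.54  0.53  0.  ] w 0.025791740422578466 jaw -7.040754368141456
0 {'x': (0.0262), 'y': (0.0069), 'z': (0.001), 'ax': (-0.02), 'ay': (-0.0), 'az': (-3.73)}
1 {'x': (0.0257), 'y': (0.0086), 'z': (0.001), 'ax': (-0.02), 'ay': (-0.0), 'az': (-3.73)}
2 {'x': (0.0251), 'y': (0.0103), 'z': (0.001), 'ax': (-0.02), 'ay': (-0.0), 'az': (-3.73)}
3 {'x': (0.0244), 'y': (0.0119), 'z': (0.001), 'ax': (-0.02), 'ay': (-0.0), 'az': (-3.73)}
4 {'x': (0.0236), 'y': (0.0135), 'z': (0.001), 'ax': (-0.02), 'ay': (-0.0), 'az': (-3.73)}
5 {'x': (0.0226), 'y': (0.015), 'z': (0.001), 'ax': (-0.02), 'ay': (-0.0), 'az': (-3.73)}
6 {'x': (0.0216), 'y': (0.0164), 'z': (0.001), 'ax': (-0.02), 'ay': (-0.0), 'az': (-3.73)}
7 {'x': (0.0205), 'y': (0.0178), 'z': (0.001), 'ax': (-0.02), 'ay': (-0.0), 'az': (-3.73)}
```

View pics/w3.png

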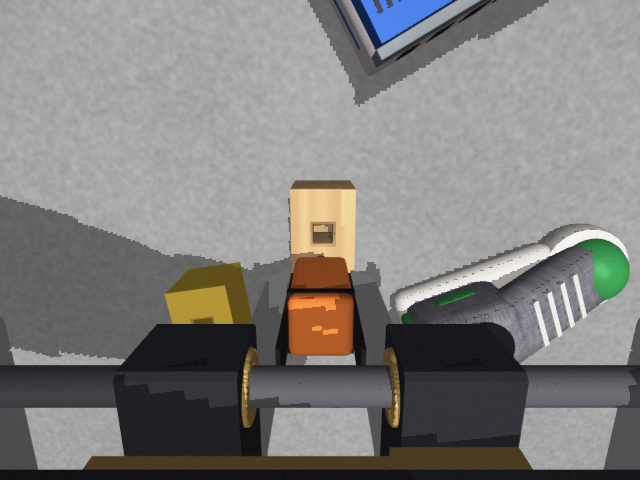

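```bash
python3 - <<'E' | sed 's/np.float64//g'
from h import *
im=cv2.imread('pics/w3.png'); cv2.imwrite('pics/w3c.png',cv2.resize(im[170:370,260:390],None,fx=4,fy=3,interpolation=cv2.INTER_CUBIC)[:600])
o=ctrl.get_obs(); print(o['ee_pos'])
o['ee_pos']=np.array([0.5229,-0.2465,0.1734]);
c=cam('wrist',o); print('hole',atz(c,323.5,234,.06), 'wellproj')
E
```

```text
[ 0.52314733 -0.24669813  0.17396525]
hole [ 0.52478622 -0.24915484  0.06      ] wellproj
```

View pics/w3c.png

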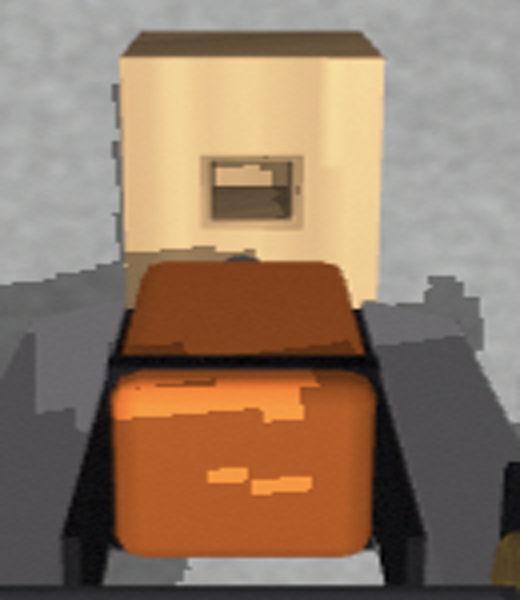

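```bash
python3 - <<'E' | sed 's/np.float64//g'
from h import *
o=ctrl.get_obs(); o['ee_pos']=np.array([0.5229,-0.2465,0.1734]); c=cam('wrist',o); T=R.from_euler('xyz',o['eef_rot'])
for u,v,z in [(321.1,323.7,.2192),(320.5,256.7,.1302),(322.75,233.7,.06)]:
    P=atz(c,u,v,z); print(P, 'tool',T.inv().apply(P-o['ee_pos']))
E
```

```text
[ 0.52366562 -0.24303814  0.2192    ] tool [ 0.00348943  0.0002852  -0.04580342]
[ 0.52305989 -0.24497895  0.1302    ] tool [1.56705463e-03 1.99344969e-05 4.31986470e-02]
[ 0.52423651 -0.24884496  0.06      ] tool [-0.00206412  0.00173876  0.11340001]
```

```bash
python3 - <<'E' | sed 's/np.float64//g'
from h import *
o=ctrl.get_obs(); p,d=vision.camera('wrist'); c=cam('wrist',o); T=R.from_euler('xyz',o['eef_rot'])
cv2.imwrite('pics/w4.png',p[:,:,::-1])
P=cloud(c,d); Q=T.inv().apply((P-o['ee_pos']).reshape(-1,3)).reshape(480,640,3)
print(o['ee_pos'],o['eef_rot'])
for v in range(250,358,4): print(v,np.round(Q[v,[300,321,342]]*1000,1).tolist(), p[v,321])
o2=ctrl.get_obs(); print(o2['ee_pos'])
s,_=vision.camera('scene'); cv2.imwrite('pics/s4.png',cv2.resize(s[100:200,230:330,::-1],None,fx=6,fy=6,interpolation=cv2.INTER_CUBIC))
E
```

```text
[ 0.52314733 -0.24669813  0.17396525] [-3.14049037e+00  8.76714273e-04  1.44796263e+00]
250 [[-15.8, -16.2, 115.2], [-15.5, 0.4, 114.1], [-15.4, 16.9, 113.9]] [237 203 147]
254 [[-18.8, -16.2, 114.1], [-19.4, 0.4, 116.0], [-18.6, 16.9, 113.5]] [147 119  90]
258 [[11.6, -10.4, 9.4], [12.2, 0.3, 7.6], [11.8, 10.9, 8.9]] [127  64  27]
262 [[11.9, -10.0, 2.1], [72.3, 0.1, -178.7], [11.8, 10.6, 2.5]] [125  63  24]
266 [[12.4, -9.6, -5.2], [11.8, 0.3, -3.5], [11.8, 10.3, -3.4]] [128  67  28]
270 [[11.8, -9.4, -9.2], [12.1, 0.3, -10.0], [11.8, 10.0, -9.1]] [129  66  29]
274 [[12.1, -9.1, -15.4], [11.9, 0.3, -14.7], [11.8, 9.7, -14.6]] [130  67  29]
278 [[11.5, -9.0, -18.7], [12.1, 0.3, -20.4], [11.8, 9.4, -19.4]] [131  67  29]
282 [[11.8, -8.7, -24.3], [11.5, 0.3, -23.4], [11.7, 9.2, -24.0]] [131  67  29]
286 [[11.7, -8.4, -28.6], [12.2, 0.3, -29.8], [11.7, 9.0, -28.4]] [128  66  28]
290 [[12.3, -8.1, -34.3], [12.2, 0.3, -34.1], [12.5, 8.6, -34.7]] [ 9 11 13]
294 [[12.0, -8.0, -37.5], [11.9, 0.2, -37.4], [12.2, 8.4, -38.1]] [133  69  30]
298 [[11.3, -7.9, -39.8], [72.3, 0.1, -178.7], [11.4,
[... 472 characters left out ...]
2.0]] [180  94  44]
326 [[0.6, -7.9, -42.1], [0.5, 0.3, -42.0], [0.1, 8.5, -41.1]] [178  94  42]
330 [[-1.3, -7.9, -41.8], [-1.3, 0.3, -41.8], [-1.7, 8.5, -41.1]] [244 152  67]
334 [[-3.4, -8.0, -41.1], [-3.0, 0.3, -41.8], [-2.8, 8.4, -42.1]] [237 141  63]
338 [[-5.1, -8.0, -41.2], [-4.6, 0.3, -42.0], [-4.7, 8.5, -41.8]] [176  90  38]
342 [[-6.2, -8.0, -42.2], [-6.4, 0.3, -42.0], [-6.7, 8.5, -41.4]] [176  91  41]
346 [[-8.5, -8.0, -41.5], [-8.9, 0.3, -40.7], [-8.8, 8.6, -40.8]] [177  91  40]
350 [[-10.7, -8.1, -40.6], [-10.2, 0.3, -41.5], [-10.0, 8.6, -41.8]] [175  88  38]
354 [[-11.9, -8.1, -41.6], [-12.7, 0.3, -40.2], [-11.9, 8.6, -41.5]] [158  81  35]
[ 0.5227293  -0.24647767  0.17168285]
```

View pics/s4.png

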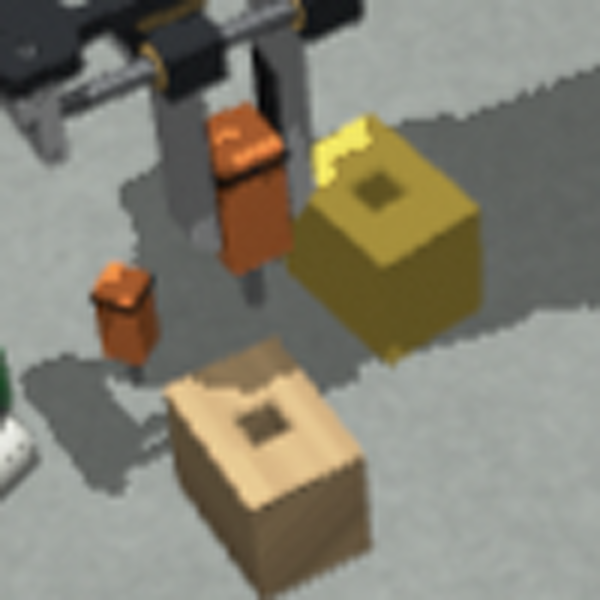

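```bash
python3 - <<'E' | sed 's/np.float64//g'
from h import *
plan([.6033,-.0440,.185],22.8,n=8)
E
```

```text
t 4.15 p [ 0.5221 -0.2461  0.1698] F [-0.25  0.39 -0.73] w 0.0260250513835382 jaw -7.0365439431038395
0 {'x': (0.0263), 'y': (0.007), 'z': (-0.0019), 'ax': (-0.04), 'ay': (-0.02), 'az': (-3.73)}
1 {'x': (0.0258), 'y': (0.0087), 'z': (-0.0019), 'ax': (-0.04), 'ay': (-0.02), 'az': (-3.73)}
2 {'x': (0.0252), 'y': (0.0103), 'z': (-0.0019), 'ax': (-0.04), 'ay': (-0.02), 'az': (-3.73)}
3 {'x': (0.0245), 'y': (0.0119), 'z': (-0.0019), 'ax': (-0.04), 'ay': (-0.02), 'az': (-3.73)}
4 {'x': (0.0236), 'y': (0.0135), 'z': (-0.0019), 'ax': (-0.04), 'ay': (-0.02), 'az': (-3.73)}
5 {'x': (0.0227), 'y': (0.015), 'z': (-0.0019), 'ax': (-0.04), 'ay': (-0.02), 'az': (-3.73)}
6 {'x': (0.0217), 'y': (0.0165), 'z': (-0.0019), 'ax': (-0.04), 'ay': (-0.02), 'az': (-3.73)}
7 {'x': (0.0206), 'y': (0.0178), 'z': (-0.0019), 'ax': (-0.04), 'ay': (-0.02), 'az': (-3.73)}
```

Call:
{"api": "step_arm", "payload": {"steps": [{"x":0.0263,"y":0.007,"z":-0.003,"ax":0,"ay":0.0,"az":-3.7,"claw":0.0},{"x":0.0258,"y":0.0087,"z":-0.003,"ax":0,"ay":0.0,"az":-3.7,"claw":0.0},{"x":0.0252,"y":0.0103,"z":-0.002,"ax":0,"ay":0.0,"az":-3.7,"claw":0.0},{"x":0.0245,"y":0.012,"z":-0.002,"ax":0,"ay":0.0,"az":-3.7,"claw":0.0},{"x":0.0236,"y":0.0135,"z":-0.002,"ax":0,"ay":0.0,"az":-3.7,"claw":0.0}]}}

```text
time_s: 4.57
ee_pos: [0.5701, -0.1188, 0.1711]
eef_rot: [-3.125, -0.009, 1.774]
force: [-0.2, 0.2, -0.6]
grip_width: 0.0256
```

```bash
python3 - <<'E' | sed 's/np.float64//g'
from h import *
plan([.6033,-.0440,.187],22.8,n=4)
E
```

```text
t 4.5667 p [ 0.5701 -0.1188  0.1711] F [-0.25  0.2  -0.64] w 0.02564525403689047 jaw 11.673892861500718
0 {'x': (0.0167), 'y': (0.0119), 'z': (-0.004), 'ax': (-0.23), 'ay': (-0.15), 'az': (-2.78)}
1 {'x': (0.0161), 'y': (0.0127), 'z': (-0.004), 'ax': (-0.23), 'ay': (-0.15), 'az': (-2.78)}
2 {'x': (0.0154), 'y': (0.0134), 'z': (-0.004), 'ax': (-0.23), 'ay': (-0.15), 'az': (-2.78)}
3 {'x': (0.0147), 'y': (0.0142), 'z': (-0.004), 'ax': (-0.23), 'ay': (-0.15), 'az': (-2.78)}
```

Call:
{"api": "step_arm", "payload": {"steps": [{"x":0.0165,"y":0.012,"z":-0.004,"ax":-0.2,"ay":-0.1,"az":-2.8,"claw":0.0},{"x":0.016,"y":0.0127,"z":-0.004,"ax":-0.2,"ay":-0.1,"az":-2.8,"claw":0.0},{"x":0.0155,"y":0.0134,"z":-0.004,"ax":-0.2,"ay":-0.1,"az":-2.8,"claw":0.0},{"x":0.0145,"y":0.014,"z":-0.004,"ax":-0.2,"ay":-0.1,"az":-2.8,"claw":0.0},{"x":0,"y":0,"z":0,"ax":0,"ay":0.0,"az":0,"claw":0.0}]}}

```text
time_s: 4.98
ee_pos: [0.6022, -0.0352, 0.1756]
eef_rot: [-3.128, -0.013, 1.988]
force: [0.6, -0.4, -0.6]
grip_width: 0.026
```

Call:
{"api": "step_arm", "payload": {"steps": [{"x":0,"y":0,"z":0,"ax":0,"ay":0.0,"az":0,"claw":0.0},{"x":0,"y":0,"z":0,"ax":0,"ay":0.0,"az":0,"claw":0.0}]}}

```text
time_s: 5.15
ee_pos: [0.6011, -0.0347, 0.1718]
eef_rot: [-3.124, -0.015, 1.988]
force: [-0.4, 0.1, -1.4]
grip_width: 0.026
```

```bash
python3 - <<'E' | sed 's/np.float64//g'
from h import *
o=ctrl.get_obs(); print(o['joint_vel'].round(3))
p,d=vision.camera('wrist'); c=cam('wrist',o); np.savez('pics/w5.npz',d=d,pos=o['ee_pos'],rot=o['eef_rot'])
cv2.imwrite('pics/w5.png',p[:,:,::-1])
cv2.imwrite('pics/w5c.png',cv2.resize(p[180:280,270:380,::-1],None,fx=6,fy=6,interpolation=cv2.INTER_CUBIC))
plan([.6033,-.0440,.187],22.8,n=1)
E
```

```text
[-0.006  0.019  0.021 -0.004 -0.011  0.004]
t 5.2 p [ 0.6009 -0.0351  0.1716] F [-0.86 -0.13 -1.9 ] w 0.025581918582087363 jaw 23.913179342983344
0 {'x': (-0.0089), 'y': (-0.0017), 'z': (-0.0155), 'ax': (-1.06), 'ay': (-0.88), 'az': (1.11)}
```

View pics/w5.png

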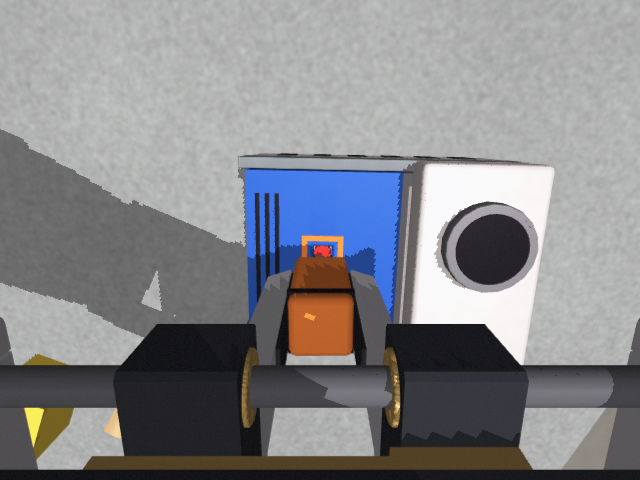

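View pics/w5c.png

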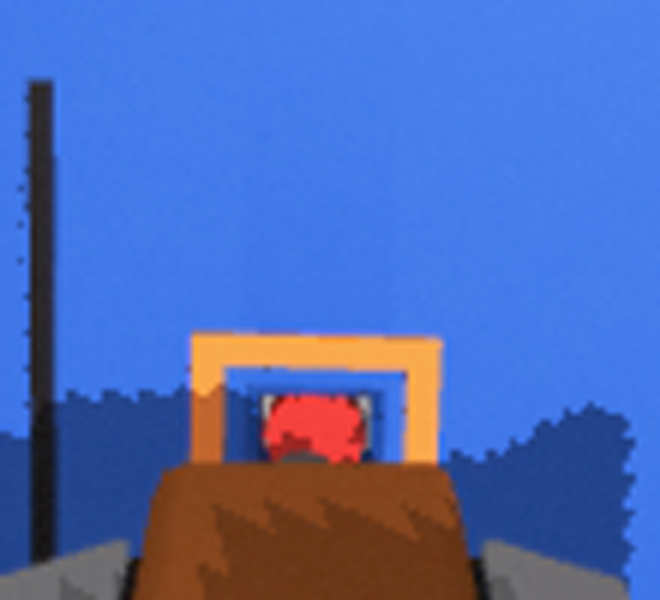

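```bash
python3 - <<'E' | sed 's/np.float64//g'
from h import *
z=np.load('pics/w5.npz'); o={'ee_pos':z['pos'],'eef_rot':z['rot']}; c=cam('wrist',o); T=R.from_euler('xyz',o['eef_rot'])
a=[atz(c,270+u/6-.4,180+v/6-.4,.080) for u,v in [(191,335),(442,338),(225,368),(405,370)]]
for q in a: print(q)
ey=np.array([np.cos(np.radians(22.8)),np.sin(np.radians(22.8))]); ex=np.array([-ey[1],ey[0]])
print('outer w',np.linalg.norm(a[0]-a[1]),'inner',np.linalg.norm(a[2]-a[3]),'ang',np.degrees(np.arctan2(*(a[1]-a[0])[[1,0]])))
for i,j in((0,1),(2,3)):
    w=np.linalg.norm(a[i]-a[j]); print('well centre', (a[i]+a[j])[:2]/2-ex*w/2)
P=cloud(c,z['d']); 
print('deck z',np.median(P[185:215,300:380,2]))
Q=T.inv().apply((P-o['ee_pos']).reshape(-1,3)).reshape(480,640,3)
print('handle',np.median(Q[262:284,300:340].reshape(-1,3),0),np.median(Q[300:345,300:340,2]))
E
```

```text
[ 0.58500184 -0.03781242  0.08      ]
[ 0.61264527 -0.02577397  0.08      ]
[ 0.59036539 -0.03988865  0.08      ]
[ 0.61024802 -0.03120365  0.08      ]
outer w 0.03015101609521024 inner 0.021696737273358326 ang 23.532670108365274
well centre [ 0.60466555 -0.04569075]
well centre [ 0.60451061 -0.04554686]
deck z 0.07952947473352959
handle [ 0.01210426 -0.00070576 -0.01279839] -0.04136075978238278
```

Call:
{"api": "step_arm", "payload": {"steps": [{"x":-0.0045,"y":-0.0008,"z":0,"ax":-0.6,"ay":-0.5,"az":0.6,"claw":0.0},{"x":-0.004,"y":-0.0008,"z":0,"ax":-0.5,"ay":-0.4,"az":0.5,"claw":0.0},{"x":0,"y":0,"z":0,"ax":0,"ay":0.0,"az":0,"claw":0.0}]}}

```text
time_s: 5.45
ee_pos: [0.6021, -0.0463, 0.17]
eef_rot: [3.141, 0.001, 1.963]
force: [0.4, 0.3, -0.7]
grip_width: 0.0257
```

```bash
python3 - <<'E' | sed 's/np.float64//g'
from h import *
plan([.6041,-.0446,.142],22.9,n=2)
E
```

```text
t 5.45 p [ 0.6021 -0.0463  0.17  ] F [ 0.39  0.29 -0.74] w 0.0257439613309748 jaw 22.476428544585072
0 {'x': (0.0004), 'y': (0.0012), 'z': (0.014), 'ax': (0.02), 'ay': (0.03), 'az': (-0.21)}
1 {'x': (0.0004), 'y': (0.0012), 'z': (0.014), 'ax': (0.02), 'ay': (0.03), 'az': (-0.21)}
```

Call:
{"api": "step_arm", "payload": {"steps": [{"x":0.0004,"y":0.001,"z":0.012,"ax":0,"ay":0,"az":-0.2,"claw":0.0},{"x":0.0004,"y":0.001,"z":0.012,"ax":0,"ay":0,"az":-0.2,"claw":0.0},{"x":0,"y":0,"z":0,"ax":0,"ay":0.0,"az":0,"claw":0.0},{"x":0,"y":0,"z":0,"ax":0,"ay":0.0,"az":0,"claw":0.0}]}}

```text
time_s: 5.78
ee_pos: [0.6033, -0.0464, 0.1432]
eef_rot: [3.141, 0.001, 1.968]
force: [1.4, -0.2, -0.4]
grip_width: 0.026
```

```bash
python3 - <<'E' | sed 's/np.float64//g'
from h import *
plan([.6041,-.0446,.130],22.9,n=1)
E
```

```text
t 5.7833 p [ 0.6033 -0.0464  0.1432] F [ 1.42 -0.17 -0.42] w 0.025991285490320287 jaw 22.74632381724139
0 {'x': (0.0014), 'y': (0.0014), 'z': (0.0132), 'ax': (0.05), 'ay': (0.08), 'az': (-0.15)}
```

Call:
{"api": "step_arm", "payload": {"steps": [{"x":0.0014,"y":0.0012,"z":0.006,"ax":0,"ay":0,"az":-0.1,"claw":0.0},{"x":0,"y":0,"z":0.004,"ax":0,"ay":0,"az":0,"claw":0.0},{"x":0,"y":0,"z":0,"ax":0,"ay":0.0,"az":0,"claw":0.0}]}}

```text
time_s: 6.03
ee_pos: [0.6039, -0.0442, 0.1318]
eef_rot: [3.141, 0.001, 1.97]
force: [-0.1, -0.2, -0.6]
grip_width: 0.0259
```

```bash
python3 - <<'E' | sed 's/np.float64//g'
from h import *
plan([.6041,-.0446,.130],22.9,n=1)
o=ctrl.get_obs(); T=R.from_euler('xyz',o['eef_rot']); s,_=vision.camera('scene'); 
c=cam('scene'); tip=o['ee_pos']+T.apply([-.001,0,.0432]); print('tip',tip,proj(c,tip),'well',proj(c,[.6042,-.0453,.08]))
cv2.imwrite('pics/s6.png',cv2.resize(s[190:270,250:350,::-1],None,fx=7,fy=7,interpolation=cv2.INTER_CUBIC))
E
```

```text
t 6.0333 p [ 0.6039 -0.0442  0.1318] F [-0.15 -0.16 -0.57] w 0.025859270074302353 jaw 22.87610178268639
0 {'x': (-0.0004), 'y': (0.0), 'z': (0.0018), 'ax': (0.01), 'ay': (0.06), 'az': (-0.02)}
tip [ 0.60430401 -0.04518558  0.0885546 ] ((299.5402780512848), (239.43202048738124)) well ((299.67685342825166), (241.56028325424631))
```

View pics/s6.png

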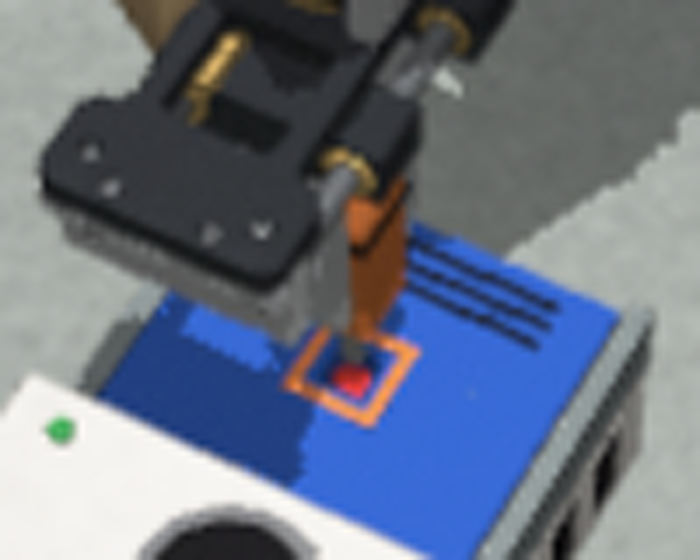

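Call:
{"api": "step_arm", "payload": {"steps": [{"x":-0.0003,"y":0,"z":0.004,"ax":0,"ay":0,"az":0,"claw":0.0},{"x":0,"y":0,"z":0.003,"ax":0,"ay":0,"az":0,"claw":0.0},{"x":0,"y":0,"z":0.002,"ax":0,"ay":0,"az":0,"claw":0.0},{"x":0,"y":0,"z":0.001,"ax":0,"ay":0.0,"az":0,"claw":0.0}]}}

```text
time_s: 6.42
ee_pos: [0.6045, -0.0444, 0.1219]
eef_rot: [3.14, 0.002, 1.97]
force: [1.0, -0.2, -1.5]
grip_width: 0.0258
```

```bash
python3 - <<'E' | sed 's/np.float64//g'
from h import *
plan([.6041,-.0446,.120],22.9,n=1)
E
```

```text
t 6.4167 p [ 0.6045 -0.0444  0.1219] F [ 0.97 -0.18 -1.52] w 0.025839231502315915 jaw 22.89222182251106
0 {'x': (0.0), 'y': (-0.0005), 'z': (0.0019), 'ax': (0.1), 'ay': (0.1), 'az': (-0.01)}
```

Call:
{"api": "step_arm", "payload": {"steps": [{"x":0,"y":-0.0004,"z":0.002,"ax":0.1,"ay":0.1,"az":0,"claw":0.0},{"x":0,"y":0,"z":0.0015,"ax":0,"ay":0,"az":0,"claw":0.0},{"x":0,"y":0,"z":0,"ax":0,"ay":0,"az":0,"claw":0.0}]}}

```text
time_s: 6.67
ee_pos: [0.6041, -0.0446, 0.1179]
eef_rot: [-3.141, -0.0, 1.97]
force: [-0.2, 0.1, -1.2]
grip_width: 0.0256
```

Call:
{"api": "step_arm", "payload": {"steps": [{"x":0,"y":0,"z":0.002,"ax":0,"ay":0,"az":0,"claw":0.0},{"x":0,"y":0,"z":0.001,"ax":0,"ay":0,"az":0,"claw":0.0},{"x":0,"y":0,"z":0,"ax":0,"ay":0,"az":0,"claw":0.0}]}}

```text
time_s: 6.92
ee_pos: [0.6042, -0.0447, 0.1151]
eef_rot: [3.141, 0.0, 1.97]
force: [-1.0, -0.0, 2.0]
grip_width: 0.026
```

```bash
python3 - <<'E' | sed 's/np.float64//g'
from h import *
plan([.6041,-.0446,.118],22.9,n=1)
E
```

```text
t 6.9167 p [ 0.6042 -0.0447  0.1151] F [-1.01 -0.01  2.01] w 0.0260345433579769 jaw 22.88746785960261
0 {'x': (0.0001), 'y': (-0.0001), 'z': (-0.0029), 'ax': (0.01), 'ay': (0.01), 'az': (-0.01)}
```

Call:
{"api": "step_arm", "payload": {"steps": [{"x":0,"y":0,"z":0,"ax":0,"ay":0,"az":0,"claw":0.0}]}}

```text
time_s: 7.0
ee_pos: [0.6042, -0.0447, 0.1153]
eef_rot: [3.141, 0.0, 1.97]
force: [-1.0, 0.6, 1.9]
grip_width: 0.0259
```

Call:
{"api": "step_arm", "payload": {"steps": [{"x":0,"y":0,"z":0.0015,"ax":0,"ay":0,"az":0,"claw":0.0},{"x":0,"y":0,"z":0,"ax":0,"ay":0,"az":0,"claw":0.0}]}}

```text
time_s: 7.17
ee_pos: [0.6043, -0.0447, 0.1143]
eef_rot: [3.141, 0.0, 1.97]
force: [-2.4, 0.9, 3.4]
grip_width: 0.0257
```

Call:
{"api": "step_arm", "payload": {"steps": [{"x":0,"y":0,"z":0.001,"ax":0,"ay":0,"az":0,"claw":0.0},{"x":0,"y":0,"z":0,"ax":0,"ay":0,"az":0,"claw":0.0}]}}

```text
time_s: 7.33
ee_pos: [0.6044, -0.0447, 0.1136]
eef_rot: [3.141, 0.001, 1.97]
force: [-2.5, 0.7, 3.5]
grip_width: 0.0259
```

Call:
{"api": "step_arm", "payload": {"steps": [{"x":0,"y":-0.0004,"z":0.001,"ax":0,"ay":0,"az":0,"claw":0.0},{"x":0,"y":0,"z":0.001,"ax":0,"ay":0,"az":0,"claw":0.0}]}}

```text
time_s: 7.5
ee_pos: [0.6044, -0.0447, 0.1122]
eef_rot: [3.139, 0.001, 1.97]
force: [-3.5, 0.9, 5.5]
grip_width: 0.0257
```

Call:
{"api": "step_arm", "payload": {"steps": [{"x":0,"y":-0.0004,"z":0.001,"ax":0,"ay":0,"az":0,"claw":0.0},{"x":0,"y":0,"z":0.0005,"ax":0,"ay":0,"az":0,"claw":0.0}]}}

```text
time_s: 7.67
ee_pos: [0.6044, -0.0447, 0.1111]
eef_rot: [3.138, 0.001, 1.97]
force: [-4.1, 0.8, 7.1]
grip_width: 0.026
```

Call:
{"api": "step_arm", "payload": {"steps": [{"x":0,"y":-0.001,"z":0.0007,"ax":0,"ay":0,"az":0,"claw":0.0},{"x":0,"y":-0.001,"z":0.0003,"ax":0,"ay":0,"az":0,"claw":0.0}]}}

```text
time_s: 7.83
ee_pos: [0.6036, -0.045, 0.111]
eef_rot: [3.135, 0.002, 1.97]
force: [0.6, 2.5, 5.9]
grip_width: 0.0257
```

```bash
python3 - <<'E' | sed 's/np.float64//g'
from h import *
plan([.6041,-.0446,.1105],22.9,n=1); print(ctrl.get_obs()['moment'])
E
```

```text
t 7.8333 p [ 0.6036 -0.045   0.111 ] F [0.57 2.5  5.93] w 0.02569822527019819 jaw 22.901040702785984
0 {'x': (0.0002), 'y': (0.0006), 'z': (0.0005), 'ax': (0.4), 'ay': (0.12), 'az': (0.0)}
[ 0.58075227 -0.21653326  0.03305426]
```

Call:
{"api": "step_arm", "payload": {"steps": [{"x":0,"y":-0.001,"z":0.001,"ax":0.2,"ay":0,"az":0,"claw":0.0},{"x":0,"y":-0.001,"z":0.0005,"ax":0.1,"ay":0,"az":0,"claw":0.0}]}}

```text
time_s: 8.0
ee_pos: [0.6032, -0.0452, 0.1107]
eef_rot: [3.135, 0.003, 1.97]
force: [1.6, 2.5, 6.0]
grip_width: 0.0258
```

Call:
{"api": "step_arm", "payload": {"steps": [{"x":0,"y":-0.0015,"z":0.0003,"ax":0,"ay":0,"az":0,"claw":0.0},{"x":0,"y":-0.0015,"z":0.0003,"ax":0,"ay":0,"az":0,"claw":0.0}]}}

```text
time_s: 8.17
ee_pos: [0.6019, -0.0456, 0.1112]
eef_rot: [3.131, 0.004, 1.971]
force: [1.7, 2.6, 5.4]
grip_width: 0.026
```

```bash
python3 - <<'E' | sed 's/np.float64//g'
from h import *
plan([.6041,-.0446,.1105],22.9,n=1)
E
```

```text
t 8.1667 p [ 0.6019 -0.0456  0.1112] F [1.66 2.58 5.4 ] w 0.02596444510728933 jaw 22.922341403046236
0 {'x': (0.0001), 'y': (0.0024), 'z': (0.0007), 'ax': (0.61), 'ay': (0.23), 'az': (0.02)}
```

Call:
{"api": "step_arm", "payload": {"steps": [{"x":0.0007,"y":0,"z":0.0012,"ax":0.4,"ay":0.1,"az":0,"claw":0.0},{"x":0.0005,"y":0,"z":0.0012,"ax":0.3,"ay":0.1,"az":0,"claw":0.0}]}}

```text
time_s: 8.33
ee_pos: [0.6024, -0.0453, 0.1102]
eef_rot: [3.14, 0.003, 1.971]
force: [-1.2, -3.5, 7.9]
grip_width: 0.0256
```

```bash
python3 - <<'E' | sed 's/np.float64//g'
from h import *
plan([.6019,-.0456,.1105],22.9,n=1)
E
```

```text
t 8.3333 p [ 0.6024 -0.0453  0.1102] F [-1.23 -3.53  7.87] w 0.025584730912725322 jaw 22.917245616364816
0 {'x': (-0.0001), 'y': (-0.0005), 'z': (-0.0003), 'ax': (0.06), 'ay': (0.19), 'az': (0.02)}
```

Call:
{"api": "step_arm", "payload": {"steps": [{"x":-0.0002,"y":-0.002,"z":0.0003,"ax":0.2,"ay":0.1,"az":0,"claw":0.0},{"x":0,"y":-0.002,"z":0.0006,"ax":0.2,"ay":0.0,"az":0,"claw":0.0}]}}

```text
time_s: 8.5
ee_pos: [0.6002, -0.0466, 0.1105]
eef_rot: [-3.14, 0.003, 1.971]
force: [1.8, 4.5, 7.4]
grip_width: 0.026
```

Call:
{"api": "step_arm", "payload": {"steps": [{"x":0,"y":-0.002,"z":0.0007,"ax":0.2,"ay":0.0,"az":0,"claw":0.0},{"x":0,"y":-0.002,"z":0.0007,"ax":0.2,"ay":0.0,"az":0,"claw":0.0}]}}

```text
time_s: 8.67
ee_pos: [0.5979, -0.0475, 0.1104]
eef_rot: [-3.137, 0.004, 1.971]
force: [1.5, 2.5, 7.6]
grip_width: 0.0258
```

```bash
python3 - <<'E' | sed 's/np.float64//g'
from h import *
plan([.6041,-.0446,.1105],22.9,n=1)
E
```

```text
t 8.6667 p [ 0.5979 -0.0475  0.1104] F [1.53 2.47 7.59] w 0.025830772285165882 jaw 22.92587007745365
0 {'x': (0.0002), 'y': (0.0068), 'z': (-0.0002), 'ax': (-0.26), 'ay': (0.2), 'az': (0.03)}
```

Call:
{"api": "step_arm", "payload": {"steps": [{"x":0,"y":-0.003,"z":0.0006,"ax":0,"ay":0.1,"az":0,"claw":0.0},{"x":0,"y":-0.003,"z":0.0006,"ax":0,"ay":0.1,"az":0,"claw":0.0},{"x":0,"y":-0.003,"z":0.0006,"ax":0.1,"ay":0.0,"az":0,"claw":0.0}]}}

```text
time_s: 8.92
ee_pos: [0.5919, -0.0501, 0.1106]
eef_rot: [3.14, 0.002, 1.971]
force: [1.1, 3.3, 7.2]
grip_width: 0.0257
```

```bash
python3 - <<'E' | sed 's/np.float64//g'
from h import *
plan([.6041,-.0446,.1105],22.9,n=1)
E
```

```text
t 8.9167 p [ 0.5919 -0.0501  0.1106] F [1.11 3.25 7.23] w 0.025673936183190398 jaw 22.95477666130008
0 {'x': (0.0003), 'y': (0.0133), 'z': (0.0001), 'ax': (0.06), 'ay': (0.12), 'az': (0.05)}
```

Call:
{"api": "step_arm", "payload": {"steps": [{"x":0,"y":-0.003,"z":0.0007,"ax":0.1,"ay":0.1,"az":0,"claw":0.0},{"x":0,"y":-0.003,"z":0.0007,"ax":0.1,"ay":0.0,"az":0,"claw":0.0},{"x":0,"y":-0.003,"z":0.0006,"ax":0.1,"ay":0.0,"az":0,"claw":0.0},{"x":0,"y":-0.003,"z":0.0006,"ax":0.1,"ay":0.0,"az":0,"claw":0.0}]}}

```text
time_s: 9.25
ee_pos: [0.5836, -0.0536, 0.1106]
eef_rot: [3.138, 0.002, 1.972]
force: [1.5, 2.7, 6.9]
grip_width: 0.0258
```

Call:
{"api": "step_arm", "payload": {"steps": [{"x":0,"y":-0.003,"z":0.0007,"ax":0,"ay":0.1,"az":0,"claw":0.0},{"x":0,"y":-0.003,"z":0.0007,"ax":0.1,"ay":0.0,"az":0,"claw":0.0},{"x":0,"y":-0.003,"z":0.0006,"ax":0.1,"ay":0.0,"az":0,"claw":0.0}]}}

```text
time_s: 9.5
ee_pos: [0.5774, -0.0562, 0.1106]
eef_rot: [3.134, 0.002, 1.972]
force: [1.4, 2.7, 6.1]
grip_width: 0.0258
```

```bash
python3 - <<'E' | sed 's/np.float64//g'
from h import *
plan([.6041,-.0446,.1105],22.9,n=1)
o=ctrl.get_obs(); T=R.from_euler('xyz',o['eef_rot']); s,_=vision.camera('scene'); 
cv2.imwrite('pics/s7.png',cv2.resize(s[190:290,230:350,::-1],None,fx=6,fy=6,interpolation=cv2.INTER_CUBIC))
E
```

```text
t 9.5 p [ 0.5774 -0.0562  0.1106] F [1.41 2.7  6.08] w 0.02583951411042501 jaw 22.985637523664423
0 {'x': (0.0002), 'y': (0.0292), 'z': (0.0003), 'ax': (0.42), 'ay': (0.13), 'az': (0.09)}
```

View pics/s7.png

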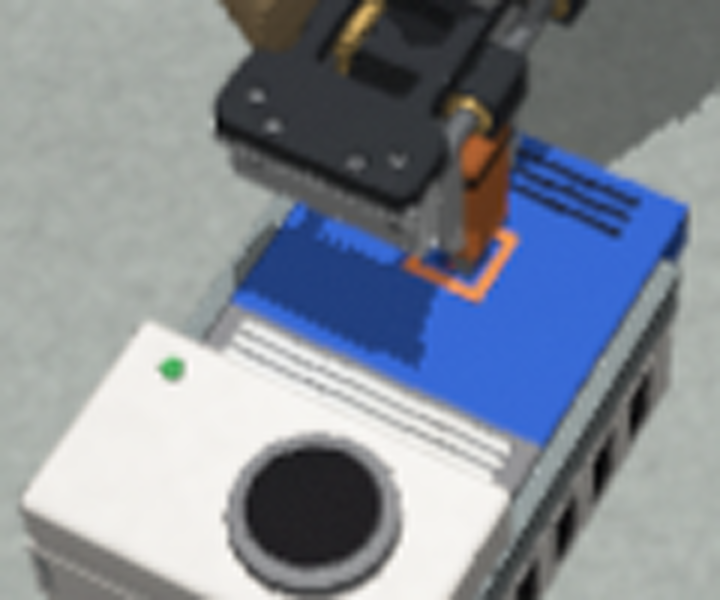

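The slide is moving: the white filter now shows in front of the hood and the pin is in the well at (470,265). The press force has dropped a little, so I press slightly more and carry on.

Call:
{"api": "step_arm", "payload": {"steps": [{"x":0,"y":-0.002,"z":0.001,"ax":0.3,"ay":0.1,"az":0,"claw":0.0},{"x":0,"y":-0.003,"z":0.001,"ax":0.3,"ay":0.0,"az":0,"claw":0.0},{"x":0,"y":-0.003,"z":0.0007,"ax":0.2,"ay":0.0,"az":0,"claw":0.0}]}}

```text
time_s: 9.8
ee_pos: [0.5719, -0.0585, 0.11]
eef_rot: [3.141, 0.002, 1.972]
force: [0.7, 3.4, 7.6]
grip_width: 0.0257
```

Call:
{"api": "step_arm", "payload": {"steps": [{"x":0,"y":-0.003,"z":0.0007,"ax":0.2,"ay":0,"az":0,"claw":0.0},{"x":0,"y":-0.003,"z":0.0007,"ax":0.1,"ay":0.0,"az":0,"claw":0.0},{"x":0,"y":-0.003,"z":0.0007,"ax":0.1,"ay":0.0,"az":0,"claw":0.0}]}}

```text
time_s: 10.05
ee_pos: [0.5657, -0.0611, 0.1099]
eef_rot: [3.141, 0.004, 1.972]
force: [1.6, 2.9, 8.3]
grip_width: 0.0255
```

```bash
python3 - <<'E' | sed 's/np.float64//g'
from h import *
plan([.6041,-.0446,.1105],22.9,n=1)
E
```

```text
t 10.05 p [ 0.5657 -0.0611  0.1099] F [1.59 2.89 8.26] w 0.025505774967641975 jaw 23.003651310551056
0 {'x': (0.0001), 'y': (0.0418), 'z': (-0.0006), 'ax': (0.01), 'ay': (0.22), 'az': (0.1)}
```

Call:
{"api": "step_arm", "payload": {"steps": [{"x":0,"y":-0.003,"z":0.0005,"ax":0.1,"ay":0.1,"az":0,"claw":0.0},{"x":0,"y":-0.003,"z":0.0005,"ax":0.1,"ay":0.1,"az":0,"claw":0.0},{"x":0,"y":-0.003,"z":0.0006,"ax":0.1,"ay":0.0,"az":0,"claw":0.0},{"x":0,"y":-0.003,"z":0.0006,"ax":0.1,"ay":0.0,"az":0,"claw":0.0}]}}

```text
time_s: 10.38
ee_pos: [0.5574, -0.0646, 0.1104]
eef_rot: [3.139, 0.002, 1.973]
force: [0.9, 3.3, 7.1]
grip_width: 0.0257
```

Call:
{"api": "step_arm", "payload": {"steps": [{"x":0,"y":-0.0025,"z":0.0005,"ax":0.1,"ay":0,"az":0,"claw":0.0},{"x":0,"y":-0.0025,"z":0.0005,"ax":0.1,"ay":0.0,"az":0,"claw":0.0}]}}

```text
time_s: 10.55
ee_pos: [0.5541, -0.0659, 0.1106]
eef_rot: [3.138, 0.003, 1.973]
force: [0.8, 2.7, 7.0]
grip_width: 0.0258
```

```bash
python3 - <<'E' | sed 's/np.float64//g'
from h import *
plan([.6041,-.0446,.1105],22.9,n=1)
E
```

```text
t 10.55 p [ 0.5541 -0.0659  0.1106] F [0.79 2.72 7.01] w 0.025772556756096486 jaw 23.022623330626356
0 {'x': (0.0001), 'y': (0.0544), 'z': (0.0003), 'ax': (0.21), 'ay': (0.2), 'az': (0.12)}
```

Call:
{"api": "step_arm", "payload": {"steps": [{"x":0,"y":-0.002,"z":0.0009,"ax":0.1,"ay":0.1,"az":0,"claw":0.0},{"x":0,"y":-0.002,"z":0.0007,"ax":0.1,"ay":0.0,"az":0,"claw":0.0},{"x":0,"y":-0.002,"z":0.0006,"ax":0.1,"ay":0.0,"az":0,"claw":0.0}]}}

```text
time_s: 10.8
ee_pos: [0.5506, -0.0675, 0.1103]
eef_rot: [3.136, 0.003, 1.973]
force: [0.4, 3.6, 6.9]
grip_width: 0.026
```

Call:
{"api": "step_arm", "payload": {"steps": [{"x":0,"y":-0.0015,"z":0.0006,"ax":0.1,"ay":0,"az":0,"claw":0.0},{"x":0,"y":-0.0015,"z":0.0006,"ax":0.1,"ay":0.0,"az":0,"claw":0.0}]}}

```text
time_s: 10.97
ee_pos: [0.5491, -0.068, 0.1103]
eef_rot: [3.136, 0.004, 1.973]
force: [0.6, 3.6, 6.9]
grip_width: 0.0254
```

```bash
python3 - <<'E' | sed 's/np.float64//g'
from h import *
plan([.6041,-.0446,.1105],22.9,n=1)
E
```

```text
t 10.9667 p [ 0.5491 -0.068   0.1103] F [0.61 3.6  6.92] w 0.02543317576380653 jaw 23.026131748188217
0 {'x': (0.0), 'y': (0.0598), 'z': (0.0001), 'ax': (0.35), 'ay': (0.24), 'az': (0.13)}
```

Call:
{"api": "step_arm", "payload": {"steps": [{"x":0,"y":-0.0015,"z":0.0007,"ax":0.2,"ay":0.1,"az":0,"claw":0.0},{"x":0,"y":-0.0015,"z":0.0007,"ax":0.2,"ay":0.1,"az":0,"claw":0.0}]}}

```text
time_s: 11.13
ee_pos: [0.5482, -0.0686, 0.1104]
eef_rot: [3.137, 0.003, 1.973]
force: [2.8, 2.0, 6.6]
grip_width: 0.0262
```

Call:
{"api": "step_arm", "payload": {"steps": [{"x":0,"y":-0.0015,"z":0.0006,"ax":0.1,"ay":0,"az":0,"claw":0.0},{"x":0,"y":-0.0015,"z":0.0006,"ax":0.1,"ay":0.0,"az":0,"claw":0.0}]}}

```text
time_s: 11.3
ee_pos: [0.5476, -0.0692, 0.1107]
eef_rot: [3.134, 0.004, 1.973]
force: [2.2, 4.5, 6.5]
grip_width: 0.026
```

```bash
python3 - <<'E' | sed 's/np.float64//g'
from h import *
plan([.6041,-.0446,.1105],22.9,n=1)
E
```

```text
t 11.3 p [ 0.5476 -0.0692  0.1107] F [2.23 4.53 6.55] w 0.0259738901102386 jaw 23.02998756293837
0 {'x': (0.0006), 'y': (0.0616), 'z': (0.0007), 'ax': (0.44), 'ay': (0.25), 'az': (0.13)}
```

Call:
{"api": "step_arm", "payload": {"steps": [{"x":0.0005,"y":-0.0018,"z":0.0008,"ax":0.2,"ay":0.1,"az":0,"claw":0.0},{"x":0.0003,"y":-0.0018,"z":0.0007,"ax":0.2,"ay":0.1,"az":0,"claw":0.0}]}}

```text
time_s: 11.47
ee_pos: [0.5466, -0.0697, 0.1109]
eef_rot: [3.134, 0.004, 1.973]
force: [7.1, 4.1, 4.6]
grip_width: 0.0258
```

Call:
{"api": "step_arm", "payload": {"steps": [{"x":0,"y":-0.002,"z":0.0006,"ax":0.1,"ay":0,"az":0,"claw":0.0}]}}

```text
time_s: 11.55
ee_pos: [0.5463, -0.0699, 0.1111]
eef_rot: [3.131, 0.005, 1.973]
force: [8.5, 7.8, 1.9]
grip_width: 0.0259
```

```bash
python3 - <<'E' | sed 's/np.float64//g'
from h import *
plan([.6041,-.0446,.1105],22.9,n=1)
E
```

```text
t 11.55 p [ 0.5463 -0.0699  0.1111] F [8.53 7.8  1.93] w 0.02586070800073049 jaw 23.02569744058248
0 {'x': (0.0007), 'y': (0.063), 'z': (0.0013), 'ax': (0.61), 'ay': (0.29), 'az': (0.12)}
```

Call:
{"api": "step_arm", "payload": {"steps": [{"x":0.0005,"y":0.0008,"z":-0.001,"ax":0.2,"ay":0.1,"az":0,"claw":0.0},{"x":0.0003,"y":0.0003,"z":-0.003,"ax":0.2,"ay":0.1,"az":0,"claw":0.0}]}}

```text
time_s: 11.72
ee_pos: [0.5475, -0.0689, 0.1154]
eef_rot: [3.137, 0.003, 1.973]
force: [0.2, -1.2, -1.1]
grip_width: 0.0258
```

```bash
python3 - <<'E' | sed 's/np.float64//g'
from h import *
plan([.5463,-.0699,.1155],22.9,n=1)
E
```

```text
t 11.7167 p [ 0.5475 -0.0689  0.1154] F [ 0.21 -1.25 -1.05] w 0.025820679477751914 jaw 23.02840975545682
0 {'x': (-0.0004), 'y': (-0.0015), 'z': (-0.0001), 'ax': (0.28), 'ay': (0.16), 'az': (0.13)}
```

Free of load. I lift straight out and look.

Call:
{"api": "step_arm", "payload": {"steps": [{"x":0,"y":0,"z":-0.01,"ax":0.2,"ay":0.1,"az":0,"claw":0.0},{"x":0,"y":0,"z":-0.015,"ax":0.0,"ay":0.0,"az":0,"claw":0.0},{"x":0,"y":0,"z":-0.02,"ax":0.0,"ay":0.0,"az":0,"claw":0.0},{"x":0,"y":0,"z":-0.02,"ax":0,"ay":0,"az":0,"claw":0.0},{"x":0,"y":0,"z":0,"ax":0,"ay":0,"az":0,"claw":0.0}]}}

```text
time_s: 12.13
ee_pos: [0.5462, -0.0687, 0.1806]
eef_rot: [-3.137, -0.003, 1.973]
force: [0.4, -0.2, -0.8]
grip_width: 0.026
```

```bash
python3 - <<'E' | sed 's/np.float64//g'
from h import *
plan([.5251,-.2479,.180],-7.1,n=8)
p,d=vision.camera('top'); cv2.imwrite('pics/t8.png',p[:,:,::-1]); 
s,_=vision.camera('scene'); cv2.imwrite('pics/s8.png',cv2.resize(s[190:330,220:380,::-1],None,fx=4.5,fy=4.2,interpolation=cv2.INTER_CUBIC))
e=np.array([np.cos(np.radians(22.8)),np.sin(np.radians(22.8))]); w=np.array([.6042,-.0453]); 
print('expected fully out px scene',proj(cam('scene'),[*(w-.06*e),.08]),'top',proj(cam('top'),[*(w-.06*e),.08]))
E
```

```text
t 12.1333 p [ 0.5462 -0.0687  0.1806] F [ 0.43 -0.19 -0.78] w 0.025973398567270625 jaw 23.023475461354444
0 {'x': (-0.0196), 'y': (-0.0112), 'z': (0.0001), 'ax': (-0.04), 'ay': (-0.01), 'az': (3.77)}
1 {'x': (-0.0203), 'y': (-0.0099), 'z': (0.0001), 'ax': (-0.04), 'ay': (-0.01), 'az': (3.77)}
2 {'x': (-0.0209), 'y': (-0.0085), 'z': (0.0001), 'ax': (-0.04), 'ay': (-0.01), 'az': (3.77)}
3 {'x': (-0.0214), 'y': (-0.0071), 'z': (0.0001), 'ax': (-0.04), 'ay': (-0.01), 'az': (3.77)}
4 {'x': (-0.0218), 'y': (-0.0057), 'z': (0.0001), 'ax': (-0.04), 'ay': (-0.01), 'az': (3.77)}
5 {'x': (-0.0221), 'y': (-0.0043), 'z': (0.0001), 'ax': (-0.04), 'ay': (-0.01), 'az': (3.77)}
6 {'x': (-0.0224), 'y': (-0.0028), 'z': (0.0001), 'ax': (-0.04), 'ay': (-0.01), 'az': (3.77)}
7 {'x': (-0.0225), 'y': (-0.0013), 'z': (0.0001), 'ax': (-0.04), 'ay': (-0.01), 'az': (3.77)}
expected fully out px scene ((313.52975980467477), (220.2868158412394)) top ((348.6716610197319), (250.44118549383313))
```

View pics/s8.png

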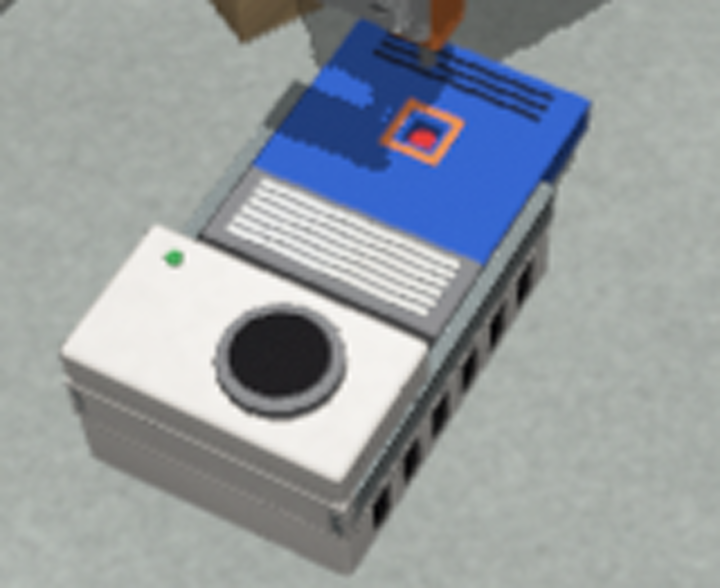

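View pics/t8.png

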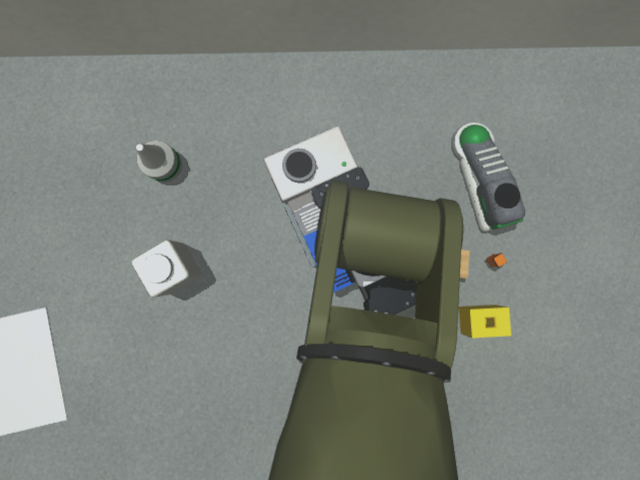

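The frame centre is at scene (314,221.7), against (313.5,220.3) predicted for 60 mm out. Earlier readings had the same bias of about 1 px, so the slide is fully out. Now I return the pin.

Call:
{"api": "step_arm", "payload": {"steps": [{"x":-0.0196,"y":-0.011,"z":0,"ax":0,"ay":0,"az":3.8,"claw":0.0},{"x":-0.0203,"y":-0.01,"z":0,"ax":0.0,"ay":0.0,"az":3.8,"claw":0.0},{"x":-0.021,"y":-0.0085,"z":0,"ax":0.0,"ay":0.0,"az":3.8,"claw":0.0},{"x":-0.0214,"y":-0.007,"z":0,"ax":0,"ay":0,"az":3.8,"claw":0.0},{"x":-0.0218,"y":-0.0057,"z":0,"ax":0,"ay":0,"az":3.8,"claw":0}]}}

```text
time_s: 12.65
ee_pos: [0.529, -0.18, 0.1683]
eef_rot: [-3.121, -0.006, 1.635]
force: [0.5, 0.1, -1.6]
grip_width: 0.026
```

```bash
python3 - <<'E' | sed 's/np.float64//g'
from h import *
plan([.5249,-.2479,.175],-7.1,n=4)
E
```

```text
t 12.65 p [ 0.529  -0.18    0.1683] F [ 0.53  0.08 -1.56] w 0.025994706853483047 jaw 3.699838987707491
0 {'x': (-0.0169), 'y': (-0.0022), 'z': (-0.0017), 'ax': (-0.3), 'ay': (-0.07), 'az': (2.7)}
1 {'x': (-0.0169), 'y': (-0.0013), 'z': (-0.0017), 'ax': (-0.3), 'ay': (-0.07), 'az': (2.7)}
2 {'x': (-0.017), 'y': (-0.0005), 'z': (-0.0017), 'ax': (-0.3), 'ay': (-0.07), 'az': (2.7)}
3 {'x': (-0.017), 'y': (0.0003), 'z': (-0.0017), 'ax': (-0.3), 'ay': (-0.07), 'az': (2.7)}
```

Call:
{"api": "step_arm", "payload": {"steps": [{"x":-0.017,"y":-0.002,"z":-0.003,"ax":-0.3,"ay":-0.1,"az":2.7,"claw":0.0},{"x":-0.017,"y":-0.0013,"z":-0.003,"ax":-0.3,"ay":0.0,"az":2.7,"claw":0.0},{"x":-0.016,"y":-0.0005,"z":-0.003,"ax":-0.3,"ay":0.0,"az":2.7,"claw":0.0},{"x":-0.01,"y":0,"z":-0.002,"ax":-0.2,"ay":0,"az":2.5,"claw":0.0},{"x":0,"y":0,"z":0,"ax":0,"ay":0,"az":0,"claw":0}]}}

```text
time_s: 13.07
ee_pos: [0.5207, -0.2456, 0.1691]
eef_rot: [-3.127, -0.007, 1.433]
force: [-0.6, 0.3, -0.7]
grip_width: 0.0255
```

```bash
python3 - <<'E' | sed 's/np.float64//g'
from h import *
plan([.5249,-.2479,.165],-7.1,n=1)
E
```

```text
t 13.0667 p [ 0.5207 -0.2456  0.1691] F [-0.64  0.32 -0.74] w 0.02549260200823258 jaw -7.911412705299844
0 {'x': (-0.0017), 'y': (0.0045), 'z': (0.004), 'ax': (-0.84), 'ay': (-0.38), 'az': (-0.81)}
```

Call:
{"api": "step_arm", "payload": {"steps": [{"x":-0.001,"y":0.003,"z":0,"ax":-0.5,"ay":-0.2,"az":-0.5,"claw":0.0},{"x":-0.001,"y":0.0015,"z":0,"ax":-0.4,"ay":-0.2,"az":-0.4,"claw":0.0},{"x":0,"y":0,"z":0,"ax":0,"ay":0,"az":0,"claw":0}]}}

```text
time_s: 13.32
ee_pos: [0.5243, -0.2471, 0.1653]
eef_rot: [-3.139, -0.001, 1.453]
force: [0.4, -0.2, -1.3]
grip_width: 0.0258
```

```bash
python3 - <<'E' | sed 's/np.float64//g'
from h import *
plan([.5249,-.2479,.125],-7.1,n=3)
o=ctrl.get_obs(); T=R.from_euler('xyz',o['eef_rot']); p,d=vision.camera('wrist'); c=cam('wrist',o)
cv2.imwrite('pics/w9.png',cv2.resize(p[170:370,250:400,::-1],None,fx=4,fy=3,interpolation=cv2.INTER_CUBIC))
Q=T.inv().apply((cloud(c,d)-o['ee_pos']).reshape(-1,3)).reshape(480,640,3)
print('handle face',np.median(Q[266:284,300:340].reshape(-1,3),0),'top z',np.median(Q[305:345,300:340,2]))
print('expected hole px',proj(c,[.5242,-.2488,.06]))
E
```

```text
t 13.3167 p [ 0.5243 -0.2471  0.1653] F [ 0.37 -0.22 -1.33] w 0.025844722551500048 jaw -6.724881808190787
0 {'x': (-0.0003), 'y': (0.0003), 'z': (0.0134), 'ax': (-0.05), 'ay': (-0.02), 'az': (0.13)}
1 {'x': (-0.0003), 'y': (0.0002), 'z': (0.0134), 'ax': (-0.05), 'ay': (-0.02), 'az': (0.13)}
2 {'x': (-0.0002), 'y': (0.0002), 'z': (0.0134), 'ax': (-0.05), 'ay': (-0.02), 'az': (0.13)}
handle face [ 0.01196905 -0.00020256 -0.0155337 ] top z -0.041462407999045534
expected hole px ((320.9808713198769), (236.0105003715632))
```

View pics/w9.png

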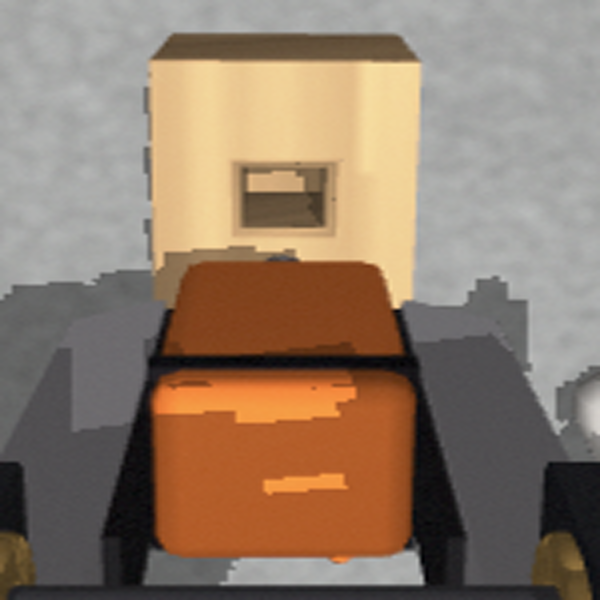

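Call:
{"api": "step_arm", "payload": {"steps": [{"x":-0.0003,"y":0.0002,"z":0.0134,"ax":-0.1,"ay":0,"az":0.1,"claw":0.0},{"x":-0.0003,"y":0,"z":0.0134,"ax":0,"ay":0,"az":0.1,"claw":0.0},{"x":0,"y":0,"z":0.013,"ax":0,"ay":0,"az":0.1,"claw":0},{"x":0,"y":0,"z":0,"ax":0,"ay":0,"az":0,"claw":0}]}}

```text
time_s: 13.7
ee_pos: [0.5252, -0.245, 0.1244]
eef_rot: [3.141, -0.001, 1.454]
force: [0.9, 1.2, -1.1]
grip_width: 0.0259
```

```bash
python3 - <<'E' | sed 's/np.float64//g'
from h import *
plan([.5247,-.2476,.107],-7.1,n=2)
E
```

```text
t 13.7 p [ 0.5252 -0.245   0.1244] F [ 0.92  1.18 -1.11] w 0.025921793284349 jaw -6.71218861688456
0 {'x': (-0.0013), 'y': (-0.0001), 'z': (0.0087), 'ax': (0.0), 'ay': (-0.03), 'az': (0.19)}
1 {'x': (-0.0013), 'y': (-0.0001), 'z': (0.0087), 'ax': (0.0), 'ay': (-0.03), 'az': (0.19)}
```

Call:
{"api": "step_arm", "payload": {"steps": [{"x":-0.0015,"y":0,"z":0.007,"ax":0,"ay":0,"az":0.2,"claw":0.0},{"x":-0.001,"y":0,"z":0.006,"ax":0,"ay":0,"az":0.2,"claw":0.0},{"x":0,"y":0,"z":0,"ax":0,"ay":0,"az":0,"claw":0}]}}

```text
time_s: 13.95
ee_pos: [0.5255, -0.2468, 0.1114]
eef_rot: [3.141, -0.001, 1.449]
force: [-0.3, 0.6, -0.5]
grip_width: 0.0256
```

```bash
python3 - <<'E' | sed 's/np.float64//g'
from h import *
plan([.5247,-.2476,.095],-7.1,n=3)
E
```

```text
t 13.95 p [ 0.5255 -0.2468  0.1114] F [-0.27  0.58 -0.55] w 0.02561859691109499 jaw -7.005681425639485
0 {'x': (-0.0003), 'y': (-0.0002), 'z': (0.0055), 'ax': (0.02), 'ay': (-0.01), 'az': (0.03)}
1 {'x': (-0.0003), 'y': (-0.0002), 'z': (0.0055), 'ax': (0.02), 'ay': (-0.01), 'az': (0.03)}
2 {'x': (-0.0003), 'y': (-0.0002), 'z': (0.0055), 'ax': (0.02), 'ay': (-0.01), 'az': (0.03)}
```

Call:
{"api": "step_arm", "payload": {"steps": [{"x":-0.0003,"y":-0.0003,"z":0.005,"ax":0,"ay":0,"az":0,"claw":0.0},{"x":-0.0003,"y":-0.0003,"z":0.005,"ax":0,"ay":0,"az":0,"claw":0.0},{"x":0,"y":0,"z":0.004,"ax":0,"ay":0,"az":0,"claw":0},{"x":0,"y":0,"z":0,"ax":0,"ay":0,"az":0,"claw":0}]}}

```text
time_s: 14.28
ee_pos: [0.5252, -0.2475, 0.0971]
eef_rot: [3.139, -0.0, 1.449]
force: [0.3, 0.4, -1.0]
grip_width: 0.0258
```

```bash
python3 - <<'E' | sed 's/np.float64//g'
from h import *
plan([.5249,-.2477,.075],-7.1,n=4)
E
```

```text
t 14.2833 p [ 0.5252 -0.2475  0.0971] F [ 0.26  0.37 -1.04] w 0.02582090463059785 jaw -6.985805962350172
0 {'x': (-0.0001), 'y': (-0.0001), 'z': (0.0055), 'ax': (0.03), 'ay': (-0.0), 'az': (0.03)}
1 {'x': (-0.0001), 'y': (-0.0001), 'z': (0.0055), 'ax': (0.03), 'ay': (-0.0), 'az': (0.03)}
2 {'x': (-0.0001), 'y': (-0.0001), 'z': (0.0055), 'ax': (0.03), 'ay': (-0.0), 'az': (0.03)}
3 {'x': (-0.0001), 'y': (-0.0001), 'z': (0.0055), 'ax': (0.03), 'ay': (-0.0), 'az': (0.03)}
```

The tip is inside the hole, with no contact force. I continue down.

Call:
{"api": "step_arm", "payload": {"steps": [{"x":0,"y":-0.0002,"z":0.006,"ax":0,"ay":0,"az":0,"claw":0.0},{"x":0,"y":-0.0002,"z":0.006,"ax":0,"ay":0,"az":0,"claw":0.0},{"x":0,"y":0,"z":0.005,"ax":0,"ay":0,"az":0,"claw":0},{"x":0,"y":0,"z":0.002,"ax":0,"ay":0,"az":0,"claw":0},{"x":0,"y":0,"z":0,"ax":0,"ay":0,"az":0,"claw":0}]}}

```text
time_s: 14.7
ee_pos: [0.5248, -0.2475, 0.076]
eef_rot: [3.139, -0.0, 1.449]
force: [0.5, 0.7, -0.0]
grip_width: 0.0256
```

Call:
{"api": "step_arm", "payload": {"steps": [{"x":0,"y":-0.0002,"z":0.0015,"ax":0,"ay":0,"az":0,"claw":0.0},{"x":0,"y":0,"z":0,"ax":0,"ay":0,"az":0,"claw":0}]}}

```text
time_s: 14.87
ee_pos: [0.5246, -0.2475, 0.0743]
eef_rot: [3.139, -0.0, 1.449]
force: [0.4, 0.2, -2.6]
grip_width: 0.0254
```

```bash
python3 - <<'E' | sed 's/np.float64//g'
from h import *
plan([.5249,-.2477,.0732],-7.1,n=1)
E
```

```text
t 14.8667 p [ 0.5246 -0.2475  0.0743] F [ 0.41  0.23 -2.64] w 0.025417394494289654 jaw -6.989234427513904
0 {'x': (-0.0002), 'y': (0.0003), 'z': (0.0011), 'ax': (0.13), 'ay': (-0.01), 'az': (0.11)}
```

Call:
{"api": "step_arm", "payload": {"steps": [{"x":0,"y":0,"z":0.0012,"ax":0.1,"ay":0,"az":0,"claw":0.0},{"x":0,"y":0,"z":0.0003,"ax":0,"ay":0,"az":0,"claw":0}]}}

```text
time_s: 15.03
ee_pos: [0.5249, -0.2476, 0.0732]
eef_rot: [3.14, 0.0, 1.449]
force: [0.6, -0.5, -1.5]
grip_width: 0.0254
```

Call:
{"api": "step_arm", "payload": {"steps": [{"x":0,"y":0,"z":0.0007,"ax":0,"ay":0,"az":0,"claw":0.0},{"x":0,"y":0,"z":0.0003,"ax":0,"ay":0,"az":0,"claw":0}]}}

```text
time_s: 15.2
ee_pos: [0.525, -0.2477, 0.0732]
eef_rot: [3.14, 0.001, 1.449]
force: [0.4, 0.4, -1.3]
grip_width: 0.0255
```

Call:
{"api": "step_arm", "payload": {"steps": [{"x":0,"y":0,"z":0.0012,"ax":0,"ay":0,"az":0,"claw":0.0},{"x":0,"y":0,"z":0.0006,"ax":0,"ay":0,"az":0,"claw":0}]}}

```text
time_s: 15.37
ee_pos: [0.5252, -0.2478, 0.0731]
eef_rot: [3.139, 0.001, 1.449]
force: [-1.3, 1.7, 1.7]
grip_width: 0.0262
```

Call:
{"api": "step_arm", "payload": {"steps": [{"x":0,"y":0,"z":0.001,"ax":0,"ay":0,"az":0,"claw":0.0},{"x":0,"y":0,"z":0.0,"ax":0,"ay":0,"az":0,"claw":0}]}}

```text
time_s: 15.53
ee_pos: [0.5254, -0.2479, 0.0735]
eef_rot: [3.138, 0.001, 1.449]
force: [-0.1, 1.0, -1.6]
grip_width: 0.0257
```

The shoulder meets the stand at TCP z ≈ 0.073, the same height as at the grasp. I release.

Call:
{"api": "step_arm", "payload": {"steps": [{"x":0,"y":0,"z":0,"ax":0,"ay":0,"az":0,"claw":0.03},{"x":0,"y":0,"z":0,"ax":0,"ay":0,"az":0,"claw":0.045},{"x":0,"y":0,"z":0,"ax":0,"ay":0,"az":0,"claw":0.06},{"x":0,"y":0,"z":0,"ax":0,"ay":0,"az":0,"claw":0.06},{"x":0,"y":0,"z":0,"ax":0,"ay":0,"az":0,"claw":0.06}]}}

```text
time_s: 15.95
ee_pos: [0.5256, -0.248, 0.0732]
eef_rot: [3.138, 0.002, 1.449]
force: [-0.7, -0.0, -0.6]
grip_width: 0.0535
```

Call:
{"api": "step_arm", "payload": {"steps": [{"x":0,"y":0,"z":-0.012,"ax":0,"ay":0,"az":0,"claw":0.06},{"x":0,"y":0,"z":-0.02,"ax":0,"ay":0,"az":0,"claw":0.06},{"x":0,"y":0,"z":-0.025,"ax":0,"ay":0,"az":0,"claw":0.06},{"x":0,"y":0,"z":-0.025,"ax":0,"ay":0,"az":0,"claw":0.06},{"x":0,"y":0,"z":-0.025,"ax":0,"ay":0,"az":0,"claw":0.06}]}}

```text
time_s: 16.37
ee_pos: [0.523, -0.2466, 0.1814]
eef_rot: [-3.136, -0.002, 1.449]
force: [0.0, -0.1, 0.4]
grip_width: 0.0601
```

Call:
{"api": "step_arm", "payload": {"steps": [{"x":0.01,"y":-0.03,"z":-0.02,"ax":0,"ay":0,"az":0,"claw":0.06},{"x":0.01,"y":-0.035,"z":0,"ax":0,"ay":0,"az":0,"claw":0.06},{"x":0.01,"y":-0.035,"z":0,"ax":0,"ay":0,"az":0,"claw":0.06},{"x":0.01,"y":-0.035,"z":0,"ax":0,"ay":0,"az":0,"claw":0.06},{"x":0,"y":0,"z":0,"ax":0,"ay":0,"az":0,"claw":0.06}]}}

```text
time_s: 16.78
ee_pos: [0.3906, -0.189, 0.2109]
eef_rot: [3.137, 0.002, 1.449]
force: [0.4, 0.2, 0.7]
grip_width: 0.0601
```

```bash
python3 - <<'E' | sed 's/np.float64//g'
from h import *
p,d=vision.camera('top'); cv2.imwrite('pics/t10.png',p[:,:,::-1]); 
s,ds=vision.camera('scene'); cv2.imwrite('pics/s10.png',s[:,:,::-1]);cv2.imwrite('pics/s10c.png',cv2.resize(s[110:210,230:330,::-1],None,fx=6,fy=6,interpolation=cv2.INTER_CUBIC))
P=cloud(cam('scene'),ds); q=P[140:185,255:295]; m=(q[...,2]>.1)&(q[...,2]<.13); print('handle top',m.sum(),np.median(q[m],0),np.percentile(q[m][:,2],[50,90]))
d0=np.load('pics/scene0.npy'); P0=cloud(cam('scene'),d0)[140:185,255:295]; m=(P0[...,2]>.1)&(P0[...,2]<.13); print('before',m.sum(),np.median(P0[m],0),np.percentile(P0[m][:,2],[50,90]))
o=ctrl.get_obs(); print(o['time_s'],o['ee_pos'],o['joint_vel'].round(3))
E
```

```text
handle top 154 [ 0.52838311 -0.24125798  0.11316228] [0.11316228 0.11575334]
before 160 [ 0.52660897 -0.24084241  0.1129726 ] [0.1129726  0.11610097]
16.8833 [ 0.39433021 -0.19094111  0.2117489 ] [ 0.003  0.061 -0.051  0.001 -0.007 -0.   ]
```

View pics/t10.png

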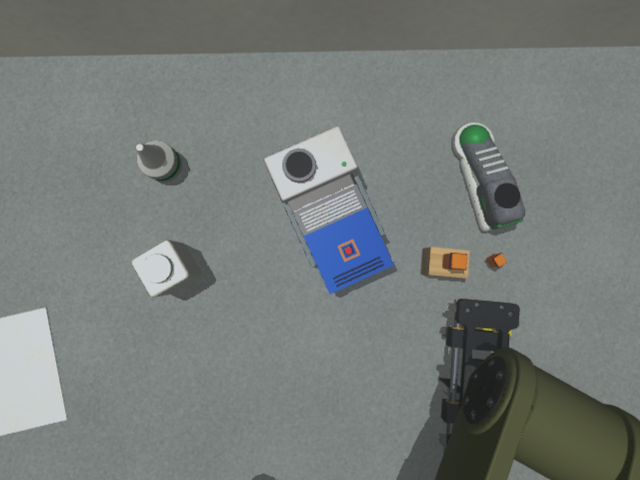

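View pics/s10c.png

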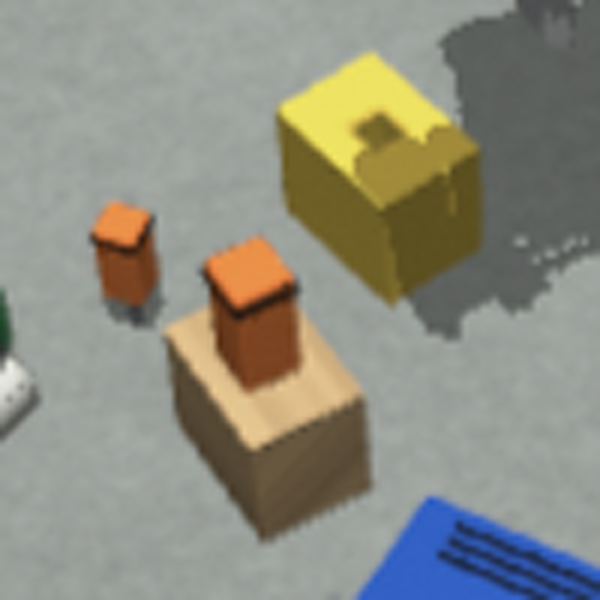

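View pics/s10.png

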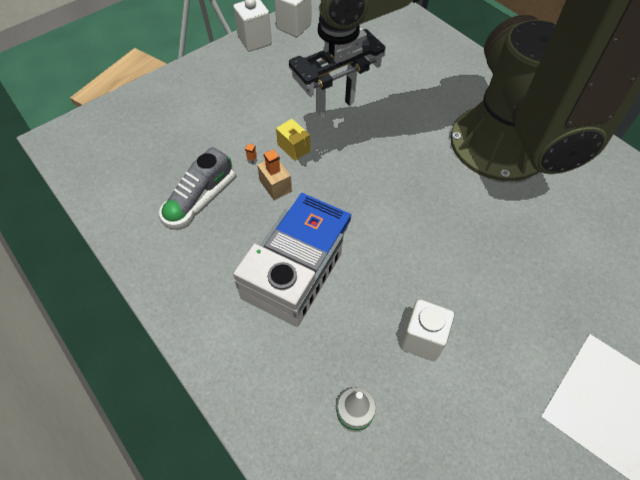

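```bash
python3 - <<'E' | sed 's/np.float64//g'
from h import *
c=cam('top'); r=[]
for n,(x0,y0,x1,y1) in {'top0':(315,200,355,240),'t10':(330,230,368,270)}.items():
    im=cv2.imread(f'pics/{n}.png').astype(int)[y0:y1,x0:x1]; m=(im[...,2]>140)&(im[...,2]-im[...,0]>20)
    ys,xs=np.nonzero(m); (cx,cy),s,a=cv2.minAreaRect(np.stack([xs,ys],1).astype(np.float32)); r.append(atz(c,cx+x0,cy+y0,.08)); print(n,m.sum(),cx+x0,cy+y0,s,r[-1])
print('travel',np.linalg.norm(r[0]-r[1]))
E
```

```text
top0 155 334.06164169311523 218.83561515808105 (17.131441116333008, 16.800399780273438) [ 0.60445292 -0.04494825  0.08      ]
t10 163 348.3585319519043 250.02682876586914 (17.25122833251953, 16.832170486450195) [ 0.54961929 -0.06803238  0.08      ]
travel 0.05949457521367679
```

```bash
python3 -c "
from station import ticket
print(ticket.hand_in())"
```

```text
the job is handed in; nothing more can be done
None
```

I took the larger orange pin from the wooden stand and held the hidden button down with it. I pushed the slide until it met its outer stop, put the pin back in the stand and handed the job in at about 17 s.

- **Button:** The press was about 7–9 N. At the outer stop the sideways push reached about 12 N. The highest total force I read was about 12 N, against the 20 N limit. I saw readings only at the end of each move, so a brief peak in between could have been missed. The button still shows red.
- **Slide:** The last top-camera check gives 59.5 mm of travel against 60 mm. That check is good to about 1 mm. The scene camera also put the well within about 1 mm of fully out.
- **Pin:** It stands upright in the wooden stand, with the handle top at the same height as before (113 mm in both scene-camera depth readings). The shoulder met the stand at the gripper height where I first gripped it.
- **Other things:** In the last pictures the canister, glue, shoe, small pin and yellow block look unmoved, and the open gripper is clear of everything. No check failed.

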